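# Restock the glaze sample tray

### The arm

A 6-joint arm with a two-finger parallel gripper is mounted at the origin on the work surface. World frame = base frame: x ahead of the robot, y to its left, z up, the work surface at z = 0. Lengths are in m, angles in degrees, forces in N, time in s.
With the tool pointing down it reaches from about 0.35 to 0.875 m from the base axis. Payload 4.2 kg.
Tool frame: the origin (TCP) lies on the mounting face of the last link; the fingertips stand 182 mm ahead of it and the grasp point (between the pads) lies 164 mm ahead of it (r.tcp_to_grasp is the distance from the TCP to the grasp point, in m); z points along the fingers, y is the line along which they close (so a half turn about z gives the same grasp; the last joint's range is limited). The gripper opens to 87 mm and grips with 3 to 60 N. Pads are 19 mm wide; open, the fingers measure 117 mm over their backs; the gripper's body (75 mm by 190 mm) begins 51 mm behind the grasp point.
Start: joints at [-49.355, 22.042, 0.453, 0, -68.411, -14.817], TCP at [0.272, -0.563, 0.405] pointing down, gripper open.
Joint ranges: [-179.83, 179.83], [-69.29, 118.12], [-61.27, 80.66], [-181.25, 117.63], [-171.15, -9.14], [-177.46, 177.46]. Speed limits (degrees/s): [159.86, 159.86, 180, 180, 180, 180].

### API

Orientations are given as a 3x3 rotation matrix whose columns are the frame's x, y, z axes.
In Python, from station import sense, eyes, r gives the robot as it stands.
- The arm moves only by the tool jog_arm, never from a script. Its argument "increments" is a list of rows, each a list of 4 numbers: the shift along the tool's x, y, z normalised to -1 to 1, where 1 is 0.02 m, then the turn about the tool's z normalised to -1 to 1, where 1 is 0.08 rad. A call has 1 to 10 rows; each row shifts and turns the commanded pose from where the row before left it, along the tool's axes as they then stand; what a row does not reach is not made up. A row lasts 1/10 s, in which the tool goes at most 50 mm and 8.59 degrees, less where a joint would pass 70% of its speed; a pose out of reach is approached as far as the arm can. A call with a number of a shift or a turn outside -1 to 1 is refused whole. A call with a gripper value outside its range is refused whole. "grip" is the finger opening in mm, from 0 to 87, set as the call begins (left out, the last holds). The fingers move at their own pace and stop on an object; the grip force is fixed at half the most. Time passes only in rows, so rows that do not move let the fingers close. It gives the time, the measured TCP pose, the force, the opening and the grip force at its end, in the units of the state.
- sense(): the state, without advancing time (a new reading comes with each control period).
- eyes.capture(name): name is "side" or "top"; returns the picture (384x512x3 uint8, blue, green, red); there is no depth.
- eyes.get_calibration(name): a dict with "camera_matrix" (3x3 intrinsics, pixels), "R" (3x3) and "t" (3): a world point X has camera coordinates R X + t. Camera axes: x right, y down, z forward; pixel columns grow to the right and rows downward; lengths in m; the calibration is good to about 2 mm. A picture is of the moment at which its call begins. get_calibration takes no time and is no camera call.
- r.finish_job(): hands the job in; it is judged then, once.
Trained networks look in the newest picture that a camera, given by its name, has taken for a name from the list of things; names that differ only in an ending like _2 or _b are one class to them, and where a whole thing is asked for, a point or a joint stands for the part that bears it (a point fixed in the world has none). Each returns a list of dicts, best first, with "conf" (0 to 1); they miss things now and then, are a little off and sometimes report something else, mostly with a low value. They report only what shows in the picture. A call takes as long as a camera call. They do not tell look-alikes from the thing itself.
- eyes.spot_in(camera, name): "centre" ([x, y, z] in m, in world coordinates, good to about 4 mm: the middle of the surface that is visible of it).
- eyes.outline_of(camera, name): "mask" (384x512 bool, what is visible of it).
The state is a dict: "time_s": time; "joints": joint angles; "joint_velocities": joint speeds; "effort": joint torques, N m; "tcp_pos": TCP position; "ee_rot": TCP orientation; "wrist_force": force on the tool from outside, world axes, zero at the start; "moment": the same for the moment, N m; "gripper_width": opening from 0.0 (shut) to 1.0 (fully open); "gripper_force": force on a finger pad.
Only numpy, scipy, OpenCV 4.12 (cv2) and the standard library are available. Lean on these libraries where they do the work, as an engineer would, in place of code of your own. Each camera call takes 0.05 s, during which the arm holds its last target. There are 200 camera calls.

### The job

Take the plain white tiles out of the wooden sample tray and put them in the ochre bowl, pull open the drawer under the tiled riser, and fill every empty pocket of the tray with a spare glaze test tile from the drawer, ochre in the ochre row and blue in the blue row, each lying flat on its pocket's floor. When the tray is full, with the left-over spares still in the drawer and no tile left lying about, push the drawer fully shut. Keep the bowl upright and leave the jug, scraper and rib where they are.

Things in the scene. Friction and masses are not known exactly. Their poses are not given: they have to be found in the camera images.
- riser: low wooden riser fixed to the bench, top faced with white tiles, 170 (x) by 250 (y) by 62 mm high; origin at the centre of its underside, its front faces -x of its own frame. A shallow drawer slides out of that front
- drawer (a joint): how far the drawer is out, m: 0 shut, 0.14 fully out (to -x of the riser); out 0.13 all compartments are uncovered. Six compartments, 2 (x) by 3 (y), each 57 by 69 mm, floor 8 mm above the bench; dividers 4 mm thick rise 6 mm above that floor, side and back walls 12 mm; front panel 12 mm thick, its top 46 mm above the bench
- drawer_pull (a point): grip point of the drawer's pull: a dark wooden tongue standing out of the middle of the front panel, 44 mm long (x of the riser), 14 mm thick (y), from 12 to 46 mm above the bench; the point is 24 mm out from the panel's front face, 34 mm above the bench, on the tongue's mid-plane
- drawer_in (a point): centre of the drawer's compartment floor (8 mm above the bench), axes as the riser; moves with the drawer. Compartment centres at x -0.0305 and +0.0305, y -0.073, 0, +0.073 from it; the floor reaches 59 mm either way in x and 108 mm in y
- tray: wooden sample tray fixed to the bench, 106 (x) by 184 (y) by 13 mm high, origin at the centre of its underside. Six square pockets 42 mm wide, 7 mm deep (floor 6 mm above the bench), centred at y -0.062, 0, +0.062 m: the ochre row at x -0.024, the blue row at x +0.024; pocket floors are dark, a painted strip along each long edge shows the colour of the row beside it
- ochre1: glaze test tile, ochre on both faces with a bare clay band round the edge, 34 by 34 by 20 mm thick, 45 g, origin at its centre, z across the thickness; starts in a pocket of its colour in the tray, or is absent
- ochre2: glaze test tile, ochre on both faces with a bare clay band round the edge, 34 by 34 by 20 mm thick, 45 g, origin at its centre, z across the thickness; starts in a pocket of its colour in the tray, or is absent
- ochre3: glaze test tile, ochre on both faces with a bare clay band round the edge, 34 by 34 by 20 mm thick, 45 g, origin at its centre, z across the thickness; a spare, starts in some compartment of the drawer
- ochre4: glaze test tile, ochre on both faces with a bare clay band round the edge, 34 by 34 by 20 mm thick, 45 g, origin at its centre, z across the thickness; a spare, starts in some compartment of the drawer
- ochre5: glaze test tile, ochre on both faces with a bare clay band round the edge, 34 by 34 by 20 mm thick, 45 g, origin at its centre, z across the thickness; a spare, starts in some compartment of the drawer
- blue1: glaze test tile, blue on both faces with a bare clay band round the edge, 34 by 34 by 20 mm thick, 45 g, origin at its centre, z across the thickness; starts in a pocket of its colour in the tray, or is absent
- blue2: glaze test tile, blue on both faces with a bare clay band round the edge, 34 by 34 by 20 mm thick, 45 g, origin at its centre, z across the thickness; starts in a pocket of its colour in the tray, or is absent
- blue3: glaze test tile, blue on both faces with a bare clay band round the edge, 34 by 34 by 20 mm thick, 45 g, origin at its centre, z across the thickness; a spare, starts in some compartment of the drawer
- blue4: glaze test tile, blue on both faces with a bare clay band round the edge, 34 by 34 by 20 mm thick, 45 g, origin at its centre, z across the thickness; a spare, starts in some compartment of the drawer
- blue5: glaze test tile, blue on both faces with a bare clay band round the edge, 34 by 34 by 20 mm thick, 45 g, origin at its centre, z across the thickness; a spare, starts in some compartment of the drawer
- white1: plain white tile standing in for a missing sample, same size as the glaze test tiles (34 by 34 by 20 mm, origin at its centre); starts in one of the ochre pockets of the tray
- white2: plain white tile, the same; starts in one of the blue pockets of the tray
- bowl: glazed ochre bowl, 124 mm across the rim, 45 mm high, inner floor about 5 mm above the bench, sides sloping out, loose, origin at the centre of its foot
- jug: blue plastic jug, 104 mm wide plus a handle, 165 mm high, loose, origin at the centre of its foot
- scraper: flat steel scraper with a wooden handle, 190 mm long, 45 mm wide, 12 mm thick, loose on the bench, origin on its underside where handle meets blade
- rib: small wooden rib, 55 by 90 by 6 mm, lying on the riser's top, origin at the centre of its underside
Things that resemble listed ones, but are neither listed nor needed, are in the scene too. What is shaped like the white1 but pink is not meant. Of the things shaped like the tray, the wooden one is meant.

How it is judged:
By the outcome, as a careful person would: the job done as asked, in the order asked, and still so for the second after the job is handed in, with the robot touching nothing.
Of ochre1, ochre2, blue1, blue2 only 1 to 3 are there at a start; the rules pass over those that are not, and their reading is None.
At some moment in a run one of ochre3, ochre4, ochre5, blue3, blue4, blue5 may be knocked a few centimetres aside while the robot is not near it.
Once in a run the grip may slacken for a moment while it holds something.
It also fails if it takes over 210 s, if anything falls off the work surface, if the arm or the gripper's body presses on something with over 40 N, if the wrist force passes 120 N, or if a joint passes its speed limit or range.

## Working session

There is one attempt and no reset: what is moved stays moved. The work goes in short steps, Python scripts to look and compute and a tool call to move; the robot and the scene stay as the last step left them, time stands still between calls to the robot, and variables do not carry over. Pictures are saved under pics/ and viewed, at most 14 in all, crops included, and the job is handed in when it is done.

Besides the shell and the picture viewer there is one more tool, called as name([rows], argument=value, ...), one row to a line, values as JSON. jog_arm: Moves the arm, as the interface text tells. Its arguments: {"type":"object","properties":{"increments":{"type":"array"},"grip":{"type":"number"}},"required":["increments"]}

```bash
ls; mkdir -p pics; python3 - <<'E'
from station import sense, eyes, r
import cv2,numpy as np
s=sense();print(s['time_s'],s['tcp_pos'],s['ee_rot'],s['gripper_width'],r.tcp_to_grasp)
for n in('top','side'):
    im=eyes.capture(n);cv2.imwrite(f'pics/{n}0.png',cv2.resize(im,(800,600)))
    c=eyes.get_calibration(n);print(n,c)
    for k in('riser','tray','white1','ochre1','blue1','bowl','drawer_pull','jug','scraper'):
        try:print(k,[(np.round(d['centre'],3).tolist(),round(d['conf'],2)) for d in eyes.spot_in(n,k)])
        except Exception as e:print(k,e)
E
```

```text
pics
0.0 [ 0.27224086 -0.56234388  0.40366298] [[-9.00178019e-01 -4.35520990e-01 -1.00075535e-03]
 [-4.35522136e-01  9.00175944e-01  1.93346517e-03]
 [ 5.87912272e-05  2.17631396e-03 -9.99997630e-01]] 0.9984702887087185 0.1635
top {'camera_matrix': array([[347.33618672,   0.        , 259.22598836],
       [  0.        , 347.33618672, 191.2612636 ],
       [  0.        ,   0.        ,   1.        ]]), 'R': array([[-0.01829742, -0.9997915 ,  0.00906414],
       [-0.99919086,  0.01796017, -0.03598692],
       [ 0.03581663, -0.00971527, -0.99931115]]), 't': array([0.03958196, 0.47364157, 0.85300403])}
riser [([0.677, -0.18, 0.063], 0.69)]
tray [([0.211, 0.274, 0.01], 0.83), ([0.494, 0.218, 0.013], 0.78), ([0.47, 0.138, 0.024], 0.31)]
white1 [([0.519, 0.143, 0.023], 0.7), ([0.362, 0.231, 0.021], 0.65), ([0.469, 0.195, 0.028], 0.51)]
ochre1 [([0.471, 0.141, 0.024], 0.73)]
blue1 []
bowl [([0.709, 0.079, 0.016], 0.8)]
drawer_pull [([0.602, -0.18, 0.048], 0.95), ([0.47, 0.203, 0.029], 0.73)]
jug [([0.722, 0.288, 0.137], 0.81)]
scraper [([0.372, 0.042, 0.008], 0.8)]
side {'camera_matrix': arra
[... 157 characters left out ...]
rray([[-0.76367589, -0.64556817,  0.00639268],
       [-0.37309811,  0.43323275, -0.8204311 ],
       [ 0.52687469, -0.62892855, -0.57170967]]), 't': array([0.39877694, 0.23813558, 0.78545875])}
riser [([0.657, -0.128, 0.061], 0.65)]
tray [([0.204, 0.282, 0.007], 0.66), ([0.485, 0.236, 0.014], 0.56)]
white1 [([0.359, 0.238, 0.021], 0.82), ([0.459, 0.211, 0.026], 0.57), ([0.518, 0.144, 0.029], 0.44)]
ochre1 [([0.471, 0.143, 0.022], 0.65)]
blue1 []
bowl [([0.719, 0.065, 0.026], 0.92)]
drawer_pull [([0.598, -0.174, 0.032], 0.75)]
jug [([0.704, 0.32, 0.107], 0.79), ([0.461, 0.208, 0.027], 0.49), ([0.719, 0.067, 0.025], 0.45)]
scraper [([0.364, 0.045, 0.004], 0.84), ([0.516, 0.145, 0.032], 0.54)]
```

View pics/top0.png

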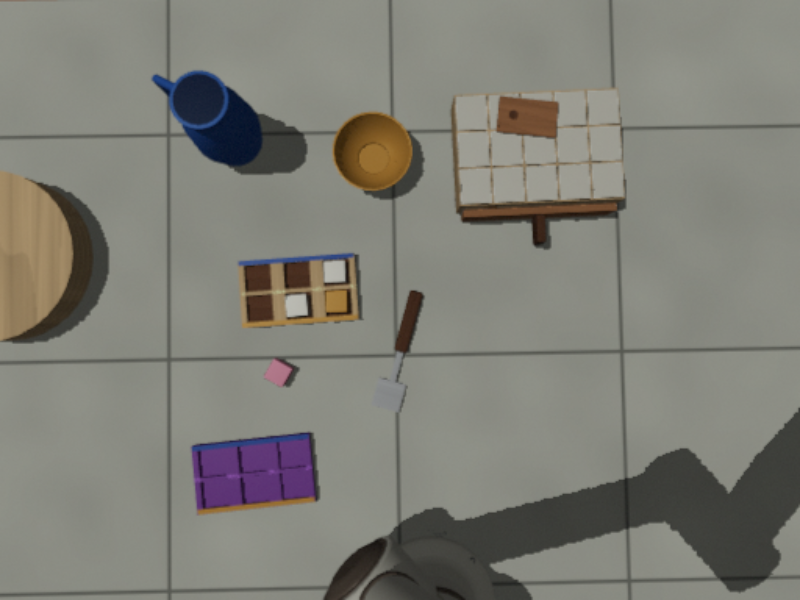

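View pics/side0.png

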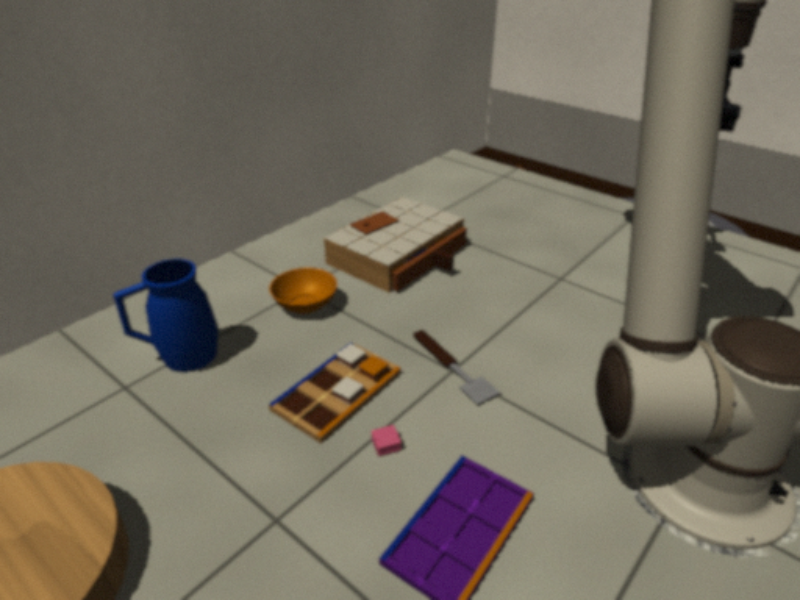

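The top view shows the tray at about (298,290). It holds white tiles at (335,272) in the blue row and (296,306) in the ochre row, and one ochre tile at (337,302). The bowl is at (373,151), the riser at (540,150) and the drawer pull at (540,230). The side view agrees, and the purple tray and pink tile are decoys. The tray will need 2 ochre and 3 blue spares.

```bash
cat > h.py <<'E'
from station import sense, eyes, r
import cv2,numpy as np
def proj(P,cam='top'):
    c=eyes.get_calibration(cam);q=c['R']@np.array(P,float).T+c['t'][:,None];q=c['camera_matrix']@q;return (q[:2]/q[2]).T
def unproj(uv,z,cam='top'):
    c=eyes.get_calibration(cam);uv=np.atleast_2d(np.array(uv,float))
    d=np.c_[uv,np.ones(len(uv))]@np.linalg.inv(c['camera_matrix']).T@c['R'];o=-c['R'].T@c['t']
    return (o+d*((z-o[2])/d[:,2])[:,None])[:,:2]
def rect(mask,z,cam='top'):
    cs,_=cv2.findContours(mask.astype(np.uint8),cv2.RETR_EXTERNAL,cv2.CHAIN_APPROX_NONE)
    out=[]
    for c in cs:
        if cv2.contourArea(c)<60: continue
        m=np.zeros(mask.shape,np.uint8);cv2.drawContours(m,[c],-1,1,-1)
        p=unproj(np.argwhere(m)[:,::-1],z,cam)
        q=unproj(c[:,0],z,cam);rr=cv2.minAreaRect((q*1000).astype(np.float32))
        out.append((p.mean(0).round(4).tolist(),np.round(rr[0],1).tolist(),np.round(rr[1],1).tolist(),round(rr[2],1)))
    return out
def colour(im,k):
    h,s,v=cv2.split(cv2.cvtColor(im,cv2.COLOR_BGR2HSV))
    if k=='white':m=(s<40)&(v>170)
    if k=='ochre':m=(h>10)&(h<24)&(s>190)&(v>130)
    if k=='blue':m=(h>100)&(h<130)&(s>120)&(v>60)
    return cv2.morphologyEx(m.astype(np.uint8),cv2.MORPH_OPEN,np.ones((3,3),np.uint8))
def plan(*wps,yaw=None,start=None):
    """waypoints: grasp-point (x,y,z) world; yaw = wanted world angle of tool y (deg). prints rows"""
    s=sense();R=s['ee_rot'];p=s['tcp_pos']+R[:,2]*r.tcp_to_grasp;a=np.arctan2(R[1,1],R[0,1])
    if start is not None:p=np.array(start)
    print('from',p.round(4),'yaw',np.degrees(a).round(2),'t',s['time_s'])
    for w in wps:
        yw=np.radians(w[3]) if len(w)>3 else a
        dyaw=(yw-a+np.pi/2)%np.pi-np.pi/2; d=np.array(w[:3])-p
        n=max(1,int(np.ceil(max(abs(dyaw)/.08,np.abs(d).max()/.0198))))
        for _ in range(10):
            rows=[];b=a
            for i in range(n):
                y=np.array([np.cos(b),np.sin(b),0]);z=np.array([0,0,-1.]);x=np.cross(y,z)
                rows.append([x@d/n/.02,y@d/n/.02,z@d/n/.02,-dyaw/n/.08]);b+=dyaw/n
            if np.abs(rows).max()<=1:break
            n+=1
        rows=np.round(rows,2)+0.
        print(n,'x' ,rows[0].tolist() if np.ptp(rows,0).max()<.015 else rows.tolist())
        a+=dyaw;p=np.array(w[:3],float)
E
python3 - <<'E'
from h import *
im=eyes.capture('top')
for k in('white','ochre','blue'):
    for o in rect(colour(im,k),.026):print(k,o)
for n in('tray','riser','bowl','drawer_pull'):
    for d in eyes.outline_of('top',n)[:2]:
        z={'tray':.013,'riser':.062,'bowl':.045,'drawer_pull':.046}[n]
        print(n,round(d['conf'],2),rect(d['mask'],z))
print(unproj(np.array([[239,261],[354,254],[358,320],[243,328]])/1.5625,.013))
print(unproj(np.array([[453,97],[617,90],[624,203],[460,208]])/1.5625,.062))
v=cv2.resize(im[95:215,140:420],None,fx=2.85,fy=2.85,interpolation=cv2.INTER_CUBIC);cv2.imwrite('pics/c1.png',v)
E
```

```text
white ([0.4675, 0.2015], [467.7, 201.5], [29.0, 29.2], 89.3)
white ([0.5198, 0.1415], [520.1, 141.5], [26.7, 29.3], 89.2)
blue ([0.2585, 0.2727], [258.5, 273.2], [9.8, 178.4], 5.0)
blue ([0.7573, 0.3383], [766.1, 329.7], [59.5, 96.9], 43.7)
blue ([0.8116, 0.3992], [810.7, 395.2], [59.3, 28.7], 30.6)
tray 0.9 [([0.2074, 0.2722], [207.4, 272.9], [108.6, 189.0], 5.1)]
tray 0.82 [([0.4911, 0.1999], [490.6, 199.4], [107.5, 184.4], 3.4)]
riser 0.96 [([0.6849, -0.1712], [667.9, -171.8], [233.2, 259.1], 1.2)]
bowl 0.89 [([0.7012, 0.0788], [701.2, 78.0], [119.8, 118.7], 89.2)]
drawer_pull 0.7 [([0.6001, -0.1727], [585.0, -174.6], [63.1, 236.0], 1.9)]
[[0.53857794 0.29193834]
 [0.54654117 0.11046345]
 [0.44211046 0.10572548]
 [0.43286013 0.28644446]]
[[ 0.77591356 -0.04646332]
 [ 0.7830466  -0.29526681]
 [ 0.61059213 -0.30024165]
 [ 0.60708493 -0.05333735]]
```

View pics/c1.png

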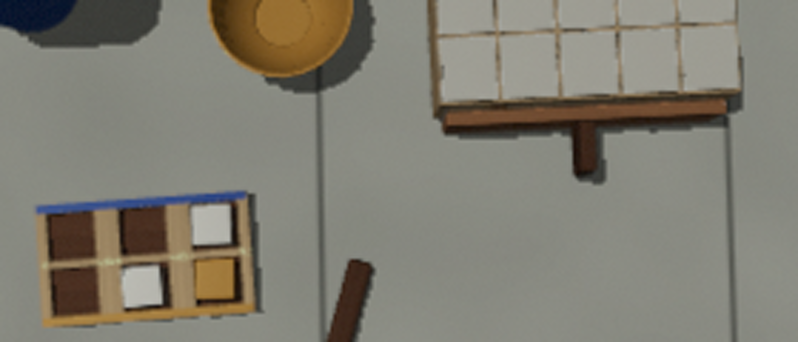

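The crop confirms the tray (centre near (0.490, 0.199), yaw about 3°), the bowl at (0.701, 0.078) and the pull at crop (586,150). I'll start by aligning the tool with the tray.

jog_arm([
  [-0.6, 1, 0, 0.5],
  [-0.6, 1, 0, 0.5],
  [-0.6, 1, 0, 0.5],
  [-0.6, 1, 0, 0.5],
  [-0.6, 1, 0, 0.5],
  [-0.6, 1, 0, 0.5],
  [-0.6, 1, 0, 0.5],
  [-0.6, 1, 0, 0.5],
  [-0.6, 1, 0, 0.5],
  [-0.6, 1, 0, 0.5],
], grip=46)

```text
time_s: 2.25
tcp_pos: [0.3342, -0.3383, 0.405]
ee_rot: [[-0.999, -0.049, 0.0], [-0.049, 0.999, -0.0], [-0.0, -0.0, -1.0]]
wrist_force: [0.7, -0.5, 0.2]
gripper_width: 0.529
gripper_force: 0.0
```

```bash
python3 - <<'E'
from h import *
im=eyes.capture('top')
h,s,v=cv2.split(cv2.cvtColor(im,cv2.COLOR_BGR2HSV))
m=((h<14)|(h>170))&(s>70)&(v<110)
w=np.zeros(m.shape);w[155:215,145:235]=1
for o in rect((m&(w>0)).astype(np.uint8),.013):print('pocket',o)
w[:]=0;w[136:165,330:365]=1
m2=m&(v<75)&(w>0)
for o in rect(m2.astype(np.uint8),.046):print('pull',o)
c=np.array([.490,.199]);a=np.radians(3);R=np.array([[np.cos(a),-np.sin(a)],[np.sin(a),np.cos(a)]])
for X in(-.024,.024):
  for Y in(-.062,0,.062):print(X,Y,(c+R@[X,Y]).round(4))
plan((.5195,.141,.1,93),(.5195,.141,.033,93))
E
```

```text
pocket ([0.4651, 0.2607], [465.3, 260.5], [39.2, 37.1], 89.6)
pocket ([0.5127, 0.2635], [512.3, 263.8], [36.9, 37.2], 89.5)
pocket ([0.5162, 0.2015], [516.1, 202.3], [36.9, 37.2], 89.3)
pull ([0.5811, -0.171], [577.6, -162.5], [45.5, 43.2], 89.1)
-0.024 -0.062 [0.4693 0.1358]
-0.024 0 [0.466  0.1977]
-0.024 0.062 [0.4628 0.2597]
0.024 -0.062 [0.5172 0.1383]
0.024 0 [0.514  0.2003]
0.024 0.062 [0.5107 0.2622]
from [ 0.335  -0.3365  0.2415] yaw 92.83 t 2.3
25 x [-0.42, 0.94, 0.28, 0.0]
4 x [0.0, 0.0, 0.84, 0.0]
```

jog_arm([
  [-0.42, 0.94, 0.28, 0],
  [-0.42, 0.94, 0.28, 0],
  [-0.42, 0.94, 0.28, 0],
  [-0.42, 0.94, 0.28, 0],
  [-0.42, 0.94, 0.28, 0],
  [-0.42, 0.94, 0.28, 0],
  [-0.42, 0.94, 0.28, 0],
  [-0.42, 0.94, 0.28, 0],
  [-0.42, 0.94, 0.28, 0],
  [-0.42, 0.94, 0.28, 0],
])

```text
time_s: 3.3
tcp_pos: [0.4086, -0.1466, 0.3488]
ee_rot: [[-0.999, -0.051, 0.001], [-0.051, 0.999, -0.0], [-0.001, -0.0, -1.0]]
wrist_force: [0.8, -0.7, 0.3]
gripper_width: 0.528
gripper_force: 0.0
```

jog_arm([
  [-0.42, 0.94, 0.28, 0],
  [-0.42, 0.94, 0.28, 0],
  [-0.42, 0.94, 0.28, 0],
  [-0.42, 0.94, 0.28, 0],
  [-0.42, 0.94, 0.28, 0],
  [-0.42, 0.94, 0.28, 0],
  [-0.42, 0.94, 0.28, 0],
  [-0.42, 0.94, 0.28, 0],
  [-0.42, 0.94, 0.28, 0],
  [-0.42, 0.94, 0.28, 0],
])

```text
time_s: 4.3
tcp_pos: [0.4832, 0.0455, 0.2927]
ee_rot: [[-0.999, -0.051, 0.001], [-0.051, 0.999, 0.0], [-0.001, 0.0, -1.0]]
wrist_force: [-0.1, -0.5, 0.4]
gripper_width: 0.529
gripper_force: 0.0
```

jog_arm([
  [-0.42, 0.94, 0.28, 0],
  [-0.42, 0.94, 0.28, 0],
  [-0.42, 0.94, 0.28, 0],
  [-0.42, 0.94, 0.28, 0],
  [-0.42, 0.94, 0.28, 0],
  [0, 0, 0, 0],
  [0, 0, 0, 0],
])

```text
time_s: 5.0
tcp_pos: [0.52, 0.1415, 0.2642]
ee_rot: [[-0.999, -0.051, -0.001], [-0.051, 0.999, -0.001], [0.001, -0.0, -1.0]]
wrist_force: [0.0, 0.5, 0.8]
gripper_width: 0.53
gripper_force: 0.0
```

```bash
python3 - <<'E'
from h import *
plan((.5195,.141,.033,93))
E
```

```text
from [0.5198 0.1414 0.1007] yaw 92.95 t 5.0
4 x [0.0, 0.0, 0.85, 0.0]
```

jog_arm([
  [0, 0, 0.85, 0],
  [0, 0, 0.85, 0],
  [0, 0, 0.85, 0],
  [0, 0, 0.85, 0],
  [0, 0, 0, 0],
  [0, 0, 0, 0],
])

```text
time_s: 5.6
tcp_pos: [0.5198, 0.1404, 0.1969]
ee_rot: [[-0.999, -0.05, -0.0], [-0.05, 0.999, -0.0], [0.0, -0.0, -1.0]]
wrist_force: [-0.2, 0.4, 0.2]
gripper_width: 0.528
gripper_force: 0.0
```

jog_arm([
  [0, 0, 0, 0],
  [0, 0, 0, 0],
  [0, 0, 0, 0],
  [0, 0, 0, 0],
  [0, 0, 0, 0],
  [0, 0, 0, 0],
], grip=20)

```text
time_s: 6.2
tcp_pos: [0.5199, 0.1408, 0.197]
ee_rot: [[-0.999, -0.051, 0.0], [-0.051, 0.999, -0.0], [-0.0, -0.0, -1.0]]
wrist_force: [-1.4, -0.7, 5.3]
gripper_width: 0.388
gripper_force: 29.9
```

jog_arm([
  [0, 0, -0.5, 0],
  [0, 0, -0.85, 0],
  [0, 0, -1, 0],
  [0, 0, -1, 0],
  [0, 0, -1, 0],
])

```text
time_s: 6.7
tcp_pos: [0.5198, 0.1409, 0.2849]
ee_rot: [[-0.999, -0.051, 0.0], [-0.051, 0.999, 0.0], [-0.0, 0.0, -1.0]]
wrist_force: [-0.3, -0.3, -1.4]
gripper_width: 0.384
gripper_force: 29.9
```

jog_arm([
  [-0.89, -0.36, 0, 0],
  [-0.89, -0.36, 0, 0],
  [-0.89, -0.36, 0, 0],
  [-0.89, -0.36, 0, 0],
  [-0.89, -0.36, 0, 0],
  [-0.89, -0.36, 0, 0],
  [-0.89, -0.36, 0, 0],
  [-0.89, -0.36, 0, 0],
  [-0.89, -0.36, 0, 0],
  [-0.89, -0.36, 0, 0],
])

```text
time_s: 7.7
tcp_pos: [0.7019, 0.0778, 0.2839]
ee_rot: [[-0.999, -0.051, -0.0], [-0.051, 0.999, 0.0], [0.0, 0.0, -1.0]]
wrist_force: [-0.6, -0.3, -1.0]
gripper_width: 0.386
gripper_force: 29.9
```

jog_arm([
  [0, 0, 0, 0],
  [0, 0, 0.9, 0],
  [0, 0, 0.9, 0],
  [0, 0, 0.9, 0],
  [0, 0, 0.9, 0],
  [0, 0, 0.1, 0],
  [0, 0, 0, 0],
])

```text
time_s: 8.4
tcp_pos: [0.7009, 0.0782, 0.2096]
ee_rot: [[-0.999, -0.051, -0.001], [-0.051, 0.999, -0.0], [0.001, -0.0, -1.0]]
wrist_force: [-0.3, 0.5, 0.2]
gripper_width: 0.388
gripper_force: 29.9
```

jog_arm([
  [0, 0, 0, 0],
  [0, 0, 0, 0],
  [0, 0, 0, 0],
  [0, 0, -0.8, 0],
  [0, 0, -1, 0],
  [0, 0, -1, 0],
  [0, 0, -1, 0],
], grip=46)

```text
time_s: 9.1
tcp_pos: [0.7014, 0.0779, 0.2883]
ee_rot: [[-0.999, -0.051, 0.002], [-0.051, 0.999, 0.0], [-0.002, 0.0, -1.0]]
wrist_force: [-0.1, 0.3, -0.3]
gripper_width: 0.527
gripper_force: 0.0
```

```bash
python3 - <<'E'
from h import *
plan((.469,.2005,.12,93),(.469,.2005,.033,93))
E
```

```text
from [0.7017 0.078  0.1248] yaw 92.92 t 9.1
12 x [0.94, 0.56, 0.02, 0.0]
5 x [0.0, 0.0, 0.87, 0.0]
```

jog_arm([
  [0.94, 0.56, 0.02, 0],
  [0.94, 0.56, 0.02, 0],
  [0.94, 0.56, 0.02, 0],
  [0.94, 0.56, 0.02, 0],
  [0.94, 0.56, 0.02, 0],
  [0.94, 0.56, 0.02, 0],
  [0.94, 0.56, 0.02, 0],
  [0.94, 0.56, 0.02, 0],
  [0.94, 0.56, 0.02, 0],
  [0.94, 0.56, 0.02, 0],
])

```text
time_s: 10.1
tcp_pos: [0.5073, 0.1807, 0.2834]
ee_rot: [[-0.999, -0.051, 0.002], [-0.051, 0.999, 0.001], [-0.002, 0.001, -1.0]]
wrist_force: [-0.0, 0.6, -0.5]
gripper_width: 0.531
gripper_force: 0.0
```

jog_arm([
  [0.94, 0.56, 0.02, 0],
  [0.94, 0.56, 0.02, 0],
  [0, 0, 0.5, 0],
  [0, 0, 0.96, 0],
  [0, 0, 0.96, 0],
  [0, 0, 0.96, 0],
  [0, 0, 0.96, 0],
  [0, 0, 0, 0],
  [0, 0, 0, 0],
])

```text
time_s: 11.0
tcp_pos: [0.4705, 0.2012, 0.1956]
ee_rot: [[-0.999, -0.052, 0.003], [-0.052, 0.999, 0.001], [-0.003, 0.001, -1.0]]
wrist_force: [-0.8, 0.6, 6.4]
gripper_width: 0.529
gripper_force: 3.0
```

jog_arm([
  [0, 0, 0, 0],
  [0, 0, 0, 0],
  [0, 0, 0, 0],
  [0, 0, 0, 0],
  [0, 0, 0, 0],
  [0, 0, 0, 0],
], grip=20)

```text
time_s: 11.6
tcp_pos: [0.4706, 0.2011, 0.1956]
ee_rot: [[-0.999, -0.051, 0.003], [-0.051, 0.999, 0.002], [-0.003, 0.002, -1.0]]
wrist_force: [1.9, -0.6, 5.4]
gripper_width: 0.389
gripper_force: 30.4
```

jog_arm([
  [0, 0, -0.5, 0],
  [0, 0, -0.85, 0],
  [0, 0, -1, 0],
  [0, 0, -1, 0],
  [0, 0, -1, 0],
])

```text
time_s: 12.1
tcp_pos: [0.4693, 0.2005, 0.2825]
ee_rot: [[-0.999, -0.05, 0.0], [-0.05, 0.999, 0.0], [-0.0, 0.0, -1.0]]
wrist_force: [-0.7, 0.0, -0.6]
gripper_width: 0.384
gripper_force: 29.8
```

```bash
python3 - <<'E'
from h import *
plan((.702,.078,.12,93),(.702,.078,.062,93))
print(sense()['gripper_width'])
E
```

```text
from [0.4693 0.2005 0.119 ] yaw 92.89 t 12.1
12 x [-0.94, -0.56, 0.0, 0.0]
3 x [0.0, 0.0, 0.97, 0.0]
0.3844208159384171
```

jog_arm([
  [-0.94, -0.56, 0, 0],
  [-0.94, -0.56, 0, 0],
  [-0.94, -0.56, 0, 0],
  [-0.94, -0.56, 0, 0],
  [-0.94, -0.56, 0, 0],
  [-0.94, -0.56, 0, 0],
  [-0.94, -0.56, 0, 0],
  [-0.94, -0.56, 0, 0],
  [-0.94, -0.56, 0, 0],
  [-0.94, -0.56, 0, 0],
])

```text
time_s: 13.1
tcp_pos: [0.6634, 0.0976, 0.2815]
ee_rot: [[-0.999, -0.05, -0.0], [-0.05, 0.999, -0.0], [0.0, 0.0, -1.0]]
wrist_force: [0.5, 1.3, -0.2]
gripper_width: 0.385
gripper_force: 29.8
```

jog_arm([
  [-0.94, -0.56, 0, 0],
  [-0.94, -0.56, 0, 0],
  [0, 0, 0, 0],
  [0, 0, 0.97, 0],
  [0, 0, 0.97, 0],
  [0, 0, 0.97, 0],
  [0, 0, 0, 0],
  [0, 0, 0, 0],
])

```text
time_s: 13.9
tcp_pos: [0.7013, 0.078, 0.2233]
ee_rot: [[-0.999, -0.051, -0.0], [-0.051, 0.999, -0.0], [0.0, -0.0, -1.0]]
wrist_force: [-0.7, 0.3, 0.7]
gripper_width: 0.387
gripper_force: 29.8
```

jog_arm([
  [0, 0, 0, 0],
  [0, 0, 0, 0],
  [0, 0, 0, 0],
  [0, 0, -0.8, 0],
  [0, 0, -1, 0],
  [0, 0, -1, 0],
  [0, 0, -1, 0],
], grip=46)

```text
time_s: 14.6
tcp_pos: [0.7014, 0.078, 0.3015]
ee_rot: [[-0.999, -0.051, 0.002], [-0.051, 0.999, 0.0], [-0.002, 0.0, -1.0]]
wrist_force: [1.8, 0.5, 0.7]
gripper_width: 0.528
gripper_force: 0.0
```

```bash
python3 - <<'E'
from h import *
im=eyes.capture('top')
v=cv2.resize(im[60:220,140:420],None,fx=2.85,fy=2.85,interpolation=cv2.INTER_CUBIC);cv2.imwrite('pics/c2.png',v)
for d in eyes.spot_in('side','drawer_pull')[:2]:print(d)
h,s,v=cv2.split(cv2.cvtColor(im,cv2.COLOR_BGR2HSV))
for rr in range(138,160,2):print(rr,v[rr,332:360].tolist())
E
```

```text
{'centre': [0.5976, -0.1736, 0.0318], 'conf': 0.75}
138 [49, 52, 50, 50, 50, 50, 49, 47, 51, 46, 45, 62, 75, 74, 73, 69, 62, 52, 50, 53, 53, 51, 54, 51, 52, 53, 54, 54]
140 [62, 64, 64, 65, 65, 64, 65, 66, 53, 46, 48, 58, 76, 75, 72, 70, 67, 66, 76, 76, 76, 76, 77, 75, 77, 77, 89, 112]
142 [109, 127, 163, 162, 150, 109, 107, 100, 68, 42, 45, 56, 74, 75, 72, 72, 70, 68, 77, 113, 163, 162, 164, 163, 164, 165, 164, 164]
144 [162, 162, 162, 161, 161, 162, 162, 155, 119, 43, 45, 53, 75, 72, 71, 72, 67, 59, 75, 114, 162, 162, 163, 164, 164, 164, 165, 164]
146 [162, 162, 162, 161, 162, 162, 162, 155, 119, 44, 44, 54, 73, 74, 71, 72, 70, 62, 76, 114, 163, 162, 163, 163, 164, 164, 165, 164]
148 [161, 162, 162, 162, 162, 162, 162, 162, 145, 44, 43, 53, 74, 74, 71, 72, 68, 63, 76, 113, 162, 163, 164, 162, 163, 164, 163, 164]
150 [163, 162, 162, 162, 163, 162, 162, 161, 145, 43, 45, 52, 71, 72, 72, 73, 68, 62, 77, 107, 154, 163, 164, 164, 163, 164, 165, 165]
152 [163, 163, 163, 162, 163, 162, 162, 161, 145, 50, 42, 51, 71, 75, 71, 70, 68, 65, 74, 75, 114, 163, 162, 163, 164, 164, 163, 164]
154 [163, 162, 163, 162, 162, 163, 162, 160, 146, 67, 44, 47, 56, 62, 60, 57, 58, 64, 75, 76, 113, 162, 162, 162, 163, 163, 164, 164]
156 [163, 162, 163, 162, 163, 162, 162, 161, 152, 107, 43, 38, 38, 47, 55, 62, 74, 75, 75, 78, 113, 162, 162, 162, 163, 162, 163, 164]
158 [163, 163, 163, 164, 162, 163, 163, 162, 161, 161, 151, 108, 108, 108, 108, 100, 76, 75, 76, 87, 129, 162, 161, 163, 162, 163, 163, 164]
```

View pics/c2.png

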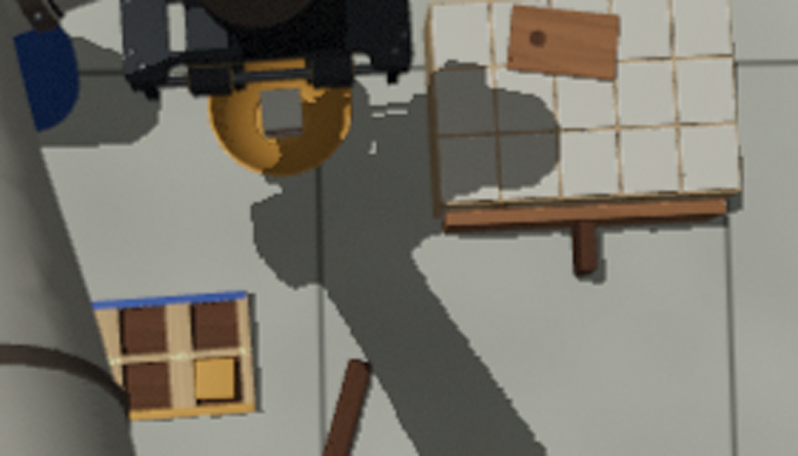

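The top view shows a white tile in the upright bowl at (280,110), with the second under it, and only the ochre tile left in the tray at (215,380). The pull is at (585,245). Next I'll open the drawer.

```bash
python3 - <<'E'
from h import *
print(unproj([[346.3,154],[346.3,145],[346.1,140]],.046))
plan((.66,-.04,.14,92),(.60,-.177,.1,92))
E
```

```text
[[ 0.55814732 -0.17801246]
 [ 0.57973222 -0.17860278]
 [ 0.59174934 -0.17845226]]
from [0.7037 0.0784 0.1411] yaw 92.96 t 14.7
6 x [0.41, -0.97, 0.01, 0.03]
7 x [0.46, -0.96, 0.29, 0.0]
```

```bash
python3 - <<'E'
from h import *
plan((.578,-.178,.13,91.3),(.578,-.178,.034,91.3),start=(.702,.078,.138))
E
```

```text
from [0.702 0.078 0.138] yaw 92.96 t 14.7
13 x [[0.53, -0.96, 0.03, 0.03], [0.52, -0.96, 0.03, 0.03], [0.52, -0.96, 0.03, 0.03], [0.52, -0.96, 0.03, 0.03], [0.52, -0.96, 0.03, 0.03], [0.52, -0.96, 0.03, 0.03], [0.51, -0.97, 0.03, 0.03], [0.51, -0.97, 0.03, 0.03], [0.51, -0.97, 0.03, 0.03], [0.51, -0.97, 0.03, 0.03], [0.51, -0.97, 0.03, 0.03], [0.5, -0.97, 0.03, 0.03], [0.5, -0.97, 0.03, 0.03]]
5 x [0.0, 0.0, 0.96, 0.0]
```

jog_arm([
  [0.52, -0.96, 0.03, 0.03],
  [0.52, -0.96, 0.03, 0.03],
  [0.52, -0.96, 0.03, 0.03],
  [0.52, -0.96, 0.03, 0.03],
  [0.52, -0.96, 0.03, 0.03],
  [0.52, -0.96, 0.03, 0.03],
  [0.51, -0.97, 0.03, 0.03],
  [0.51, -0.97, 0.03, 0.03],
  [0.51, -0.97, 0.03, 0.03],
  [0.51, -0.97, 0.03, 0.03],
])

```text
time_s: 15.7
tcp_pos: [0.605, -0.1205, 0.2929]
ee_rot: [[-1.0, -0.026, 0.0], [-0.026, 1.0, -0.0], [-0.0, -0.0, -1.0]]
wrist_force: [0.0, 0.3, 1.0]
gripper_width: 0.528
gripper_force: 0.0
```

jog_arm([
  [0.51, -0.97, 0.03, 0.03],
  [0.51, -0.97, 0.03, 0.03],
  [0.51, -0.97, 0.03, 0.03],
  [0, 0, 0, 0],
  [0, 0, 0.96, 0],
  [0, 0, 0.96, 0],
  [0, 0, 0.96, 0],
  [0, 0, 0.96, 0],
  [0, 0, 0.96, 0],
  [0, 0, 0, 0],
])

```text
time_s: 16.7
tcp_pos: [0.5757, -0.1777, 0.1925]
ee_rot: [[-1.0, -0.019, -0.006], [-0.019, 1.0, 0.001], [0.006, 0.001, -1.0]]
wrist_force: [-0.7, 0.2, -0.2]
gripper_width: 0.529
gripper_force: 0.0
```

jog_arm([
  [0, 0, 0, 0],
  [0, 0, 0, 0],
  [0, 0, 0, 0],
  [0, 0, 0, 0],
  [0, 0, 0, 0],
  [0, 0, 0, 0],
  [0, 0, 0, 0],
  [0, 0, 0, 0],
], grip=5)

```text
time_s: 17.5
tcp_pos: [0.577, -0.1785, 0.1959]
ee_rot: [[-1.0, -0.021, 0.001], [-0.021, 1.0, -0.001], [-0.001, -0.001, -1.0]]
wrist_force: [-0.7, -5.2, 1.6]
gripper_width: 0.16
gripper_force: 30.0
```

jog_arm([
  [0.3, 0, 0, 0],
  [0.7, 0, 0, 0],
  [0.7, 0, 0, 0],
  [0.7, 0, 0, 0],
  [0.7, 0, 0, 0],
  [0.7, 0, 0, 0],
  [0.7, 0, 0, 0],
  [0.7, 0, 0, 0],
  [0.7, 0, 0, 0],
  [0.7, 0, 0, 0],
])

```text
time_s: 18.5
tcp_pos: [0.4455, -0.182, 0.1958]
ee_rot: [[-1.0, -0.021, 0.004], [-0.021, 1.0, -0.003], [-0.004, -0.003, -1.0]]
wrist_force: [2.0, -18.1, -4.2]
gripper_width: 0.16
gripper_force: 30.0
```

jog_arm([
  [0.2, 0, 0, 0],
  [0, 0, 0, 0],
  [0, 0, 0, 0],
])

```text
time_s: 18.8
tcp_pos: [0.4407, -0.1822, 0.1958]
ee_rot: [[-1.0, -0.021, 0.0], [-0.021, 1.0, -0.003], [-0.0, -0.003, -1.0]]
wrist_force: [-1.2, -16.5, 0.5]
gripper_width: 0.159
gripper_force: 30.0
```

jog_arm([
  [0, 0, 0, 0],
  [0, 0, 0, 0],
  [0, 0, 0, 0],
  [0, 0, -1, 0],
  [0, 0, -1, 0],
  [0, 0, -1, 0],
  [0, 0.3, -1, 0],
  [0, 1, -1, 0],
  [0, 1, -1, 0],
  [0, 1, -1, 0],
], grip=46)

```text
time_s: 19.8
tcp_pos: [0.4392, -0.1133, 0.3359]
ee_rot: [[-1.0, -0.02, -0.0], [-0.02, 1.0, 0.001], [0.0, 0.001, -1.0]]
wrist_force: [0.5, -0.1, -0.5]
gripper_width: 0.527
gripper_force: 0.0
```

jog_arm([
  [0, 1, 0, 0],
  [0, 1, 0, 0],
  [0, 1, 0, 0],
  [0, 1, 0, 0],
  [0, 1, 0, 0],
  [0, 1, 0, 0],
  [0, 1, 0, 0],
  [0, 1, 0, 0],
  [0, 1, 0, 0],
  [0, 0, 0, 0],
])

```text
time_s: 20.8
tcp_pos: [0.4359, 0.0674, 0.3352]
ee_rot: [[-1.0, -0.023, 0.0], [-0.023, 1.0, 0.001], [-0.0, 0.001, -1.0]]
wrist_force: [-0.2, -0.5, 0.4]
gripper_width: 0.532
gripper_force: 0.0
```

```bash
cat >> h.py <<'E'
def tiles(im=None,z=.028):
    im=eyes.capture('top') if im is None else im
    for k in('ochre','blue'):
        m=colour(im,k)
        for o in rect(m,z):
            if max(o[2])<50 and 20<min(o[2]):print(k,o)
    return im
E
python3 - <<'E'
from h import *
im=tiles()
print([(n,np.round(d['centre'],3).tolist(),round(d['conf'],2)) for n in('ochre3','blue3') for d in eyes.spot_in('top',n)])
v=cv2.resize(im[100:270,280:440],None,fx=3.5,fy=3.5,interpolation=cv2.INTER_CUBIC);cv2.imwrite('pics/c3.png',v)
E
```

```text
blue ([0.505, -0.1795], [505.7, -179.3], [31.9, 31.7], 89.0)
blue ([0.5662, -0.1746], [566.9, -173.7], [31.9, 31.9], 89.0)
blue ([0.569, -0.254], [569.3, -254.4], [32.1, 29.4], 89.0)
[('ochre3', [0.503, -0.247, 0.025], 0.57), ('ochre3', [0.497, -0.105, 0.029], 0.52), ('ochre3', [0.559, -0.102, 0.024], 0.46), ('blue3', [0.503, -0.176, 0.031], 0.67), ('blue3', [0.572, -0.252, 0.029], 0.6), ('blue3', [0.743, -0.157, 0.072], 0.55), ('blue3', [0.568, -0.172, 0.026], 0.49), ('blue3', [0.712, 0.081, 0.024], 0.46)]
```

View pics/c3.png

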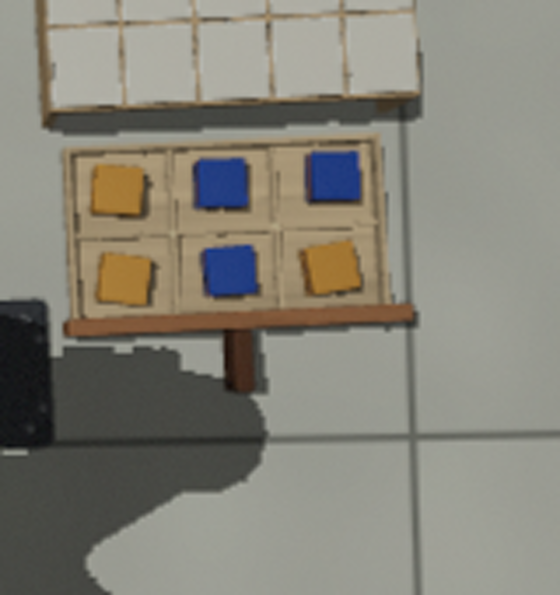

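The drawer is open. Crop c3 shows blues at (222,184), (334,177) and (230,271), and ochres at (118,190), (125,279) and (332,267). I'll take the front-middle blue first and re-measure the ochres with a looser threshold.

```bash
sed -i "s/(s>190)&(v>130)/(s>140)\&(v>130)/" h.py; python3 - <<'E'
from h import *
im=tiles()
plan((.505,-.179,.12,91.8),(.505,-.179,.035,91.8),(.505,-.179,.12,91.8),(.519,.1395,.12,93),(.519,.1395,.034,93))
E
```

```text
ochre ([0.5002, -0.1048], [499.8, -104.9], [34.1, 31.7], 88.7)
ochre ([0.5056, -0.2507], [505.8, -250.7], [32.6, 32.6], 7.8)
ochre ([0.5629, -0.1014], [563.2, -101.5], [34.2, 31.9], 88.7)
blue ([0.505, -0.1795], [505.7, -179.3], [31.9, 31.7], 89.0)
blue ([0.566, -0.1749], [565.8, -174.7], [32.4, 32.7], 4.7)
blue ([0.569, -0.254], [569.3, -254.4], [32.1, 29.4], 89.0)
from [0.4356 0.0653 0.1715] yaw 91.11 t 21.0
13 x [-0.25, -0.94, 0.2, -0.01]
5 x [0.0, 0.0, 0.85, 0.0]
5 x [0.0, 0.0, -0.85, 0.0]
17 x [[-0.07, 0.94, 0.0, -0.02], [-0.07, 0.93, 0.0, -0.02], [-0.07, 0.93, 0.0, -0.02], [-0.07, 0.93, 0.0, -0.02], [-0.08, 0.93, 0.0, -0.02], [-0.08, 0.93, 0.0, -0.02], [-0.08, 0.93, 0.0, -0.02], [-0.08, 0.93, 0.0, -0.02], [-0.08, 0.93, 0.0, -0.02], [-0.08, 0.93, 0.0, -0.02], [-0.08, 0.93, 0.0, -0.02], [-0.08, 0.93, 0.0, -0.02], [-0.08, 0.93, 0.0, -0.02], [-0.09, 0.93, 0.0, -0.02], [-0.09, 0.93, 0.0, -0.02], [-0.09, 0.93, 0.0, -0.02], [-0.09, 0.93, 0.0, -0.02]]
5 x [0.0, 0.0, 0.86, 0.0]
```

jog_arm([
  [-0.25, -0.94, 0.2, -0.01],
  [-0.25, -0.94, 0.2, -0.01],
  [-0.25, -0.94, 0.2, -0.01],
  [-0.25, -0.94, 0.2, -0.01],
  [-0.25, -0.94, 0.2, -0.01],
  [-0.25, -0.94, 0.2, -0.01],
  [-0.25, -0.94, 0.2, -0.01],
  [-0.25, -0.94, 0.2, -0.01],
  [-0.25, -0.94, 0.2, -0.01],
  [-0.25, -0.94, 0.2, -0.01],
])

```text
time_s: 22.0
tcp_pos: [0.4901, -0.1228, 0.2949]
ee_rot: [[-1.0, -0.026, -0.0], [-0.026, 1.0, 0.0], [0.0, 0.0, -1.0]]
wrist_force: [-0.0, -0.5, 1.2]
gripper_width: 0.529
gripper_force: 0.0
```

jog_arm([
  [-0.25, -0.94, 0.2, -0.01],
  [-0.25, -0.94, 0.2, -0.01],
  [-0.25, -0.94, 0.2, -0.01],
  [0, 0, 0.5, 0],
  [0, 0, 0.94, 0],
  [0, 0, 0.94, 0],
  [0, 0, 0.94, 0],
  [0, 0, 0.94, 0],
  [0, 0, 0, 0],
  [0, 0, 0, 0],
])

```text
time_s: 23.0
tcp_pos: [0.5063, -0.1772, 0.1973]
ee_rot: [[-1.0, -0.029, -0.002], [-0.029, 1.0, 0.0], [0.002, 0.0, -1.0]]
wrist_force: [-0.2, 0.1, -0.0]
gripper_width: 0.528
gripper_force: 0.0
```

jog_arm([
  [0, 0, 0, 0],
  [0, 0, 0, 0],
  [0, 0, 0, 0],
  [0, 0, 0, 0],
  [0, 0, 0, 0],
], grip=20)

```text
time_s: 23.5
tcp_pos: [0.507, -0.1771, 0.1985]
ee_rot: [[-1.0, -0.03, 0.001], [-0.03, 1.0, -0.0], [-0.001, -0.0, -1.0]]
wrist_force: [0.4, -0.0, 3.4]
gripper_width: 0.388
gripper_force: 30.0
```

jog_arm([
  [0, 0, -0.5, 0],
  [0, 0, -0.94, 0],
  [0, 0, -0.94, 0],
  [0, 0, -0.94, 0],
  [0, 0, -0.94, 0],
  [-0.08, 0.93, 0, -0.02],
  [-0.08, 0.93, 0, -0.02],
  [-0.08, 0.93, 0, -0.02],
  [-0.08, 0.93, 0, -0.02],
  [-0.08, 0.93, 0, -0.02],
])

```text
time_s: 24.5
tcp_pos: [0.5117, -0.0833, 0.2837]
ee_rot: [[-0.999, -0.038, 0.0], [-0.038, 0.999, 0.0], [-0.0, 0.0, -1.0]]
wrist_force: [-0.1, 0.1, 0.1]
gripper_width: 0.387
gripper_force: 30.0
```

jog_arm([
  [-0.08, 0.93, 0, -0.02],
  [-0.08, 0.93, 0, -0.02],
  [-0.08, 0.93, 0, -0.02],
  [-0.08, 0.93, 0, -0.02],
  [-0.08, 0.93, 0, -0.02],
  [-0.08, 0.93, 0, -0.02],
  [-0.08, 0.93, 0, -0.02],
  [-0.08, 0.93, 0, -0.02],
  [-0.08, 0.93, 0, -0.02],
  [-0.08, 0.93, 0, -0.02],
])

```text
time_s: 25.5
tcp_pos: [0.5192, 0.1033, 0.2836]
ee_rot: [[-0.999, -0.054, 0.0], [-0.054, 0.999, 0.0], [-0.0, 0.0, -1.0]]
wrist_force: [-0.0, 0.4, -0.9]
gripper_width: 0.38
gripper_force: 30.0
```

jog_arm([
  [-0.08, 0.93, 0, -0.02],
  [-0.08, 0.93, 0, -0.02],
  [0, 0, 0, 0],
  [0, 0, 0, 0],
])

```text
time_s: 25.9
tcp_pos: [0.5203, 0.14, 0.2833]
ee_rot: [[-0.998, -0.058, -0.0], [-0.058, 0.998, -0.0], [0.0, -0.0, -1.0]]
wrist_force: [-0.3, -0.3, -0.7]
gripper_width: 0.383
gripper_force: 30.0
```

```bash
python3 - <<'E'
from h import *
plan((.519,.1395,.034,93))
E
```

```text
from [0.5203 0.1399 0.1198] yaw 93.31 t 25.9
5 x [0.01, 0.0, 0.86, 0.01]
```

jog_arm([
  [0, 0, 0.5, 0],
  [0, 0, 0.95, 0],
  [0, 0, 0.95, 0],
  [0, 0, 0.95, 0],
  [0, 0, 0.95, 0],
  [0, 0, 0, 0],
  [0, 0, 0, 0],
])

```text
time_s: 26.6
tcp_pos: [0.5204, 0.139, 0.1964]
ee_rot: [[-0.998, -0.056, -0.001], [-0.056, 0.998, -0.001], [0.001, -0.001, -1.0]]
wrist_force: [0.8, -0.4, -0.9]
gripper_width: 0.383
gripper_force: 30.0
```

jog_arm([
  [0, 0, 0, 0],
  [0, 0, 0, 0],
  [0, 0, 0, 0],
  [0, 0, -0.5, 0],
  [0, 0, -0.95, 0],
  [0, 0, -0.95, 0],
  [0, 0, -0.95, 0],
  [0, 0, -0.95, 0],
], grip=46)

```text
time_s: 27.4
tcp_pos: [0.5205, 0.1399, 0.2849]
ee_rot: [[-0.998, -0.057, 0.001], [-0.057, 0.998, 0.0], [-0.001, 0.0, -1.0]]
wrist_force: [0.1, -0.3, -0.2]
gripper_width: 0.529
gripper_force: 0.0
```

```bash
python3 - <<'E'
from h import *
plan((.566,-.175,.12,91.8),(.566,-.175,.035,91.8),(.566,-.175,.12,91.8),(.516,.2013,.12,93))
E
```

```text
from [0.5206 0.1399 0.1214] yaw 93.29 t 27.4
16 x [[-0.09, -0.99, 0.0, 0.02], [-0.09, -0.99, 0.0, 0.02], [-0.09, -0.99, 0.0, 0.02], [-0.09, -0.99, 0.0, 0.02], [-0.09, -0.99, 0.0, 0.02], [-0.09, -0.99, 0.0, 0.02], [-0.09, -0.99, 0.0, 0.02], [-0.1, -0.99, 0.0, 0.02], [-0.1, -0.99, 0.0, 0.02], [-0.1, -0.99, 0.0, 0.02], [-0.1, -0.99, 0.0, 0.02], [-0.1, -0.99, 0.0, 0.02], [-0.1, -0.99, 0.0, 0.02], [-0.11, -0.99, 0.0, 0.02], [-0.11, -0.99, 0.0, 0.02], [-0.11, -0.99, 0.0, 0.02]]
5 x [0.0, 0.0, 0.85, 0.0]
5 x [0.0, 0.0, -0.85, 0.0]
20 x [[0.1, 0.94, 0.0, -0.01], [0.09, 0.94, 0.0, -0.01], [0.09, 0.94, 0.0, -0.01], [0.09, 0.94, 0.0, -0.01], [0.09, 0.94, 0.0, -0.01], [0.09, 0.94, 0.0, -0.01], [0.09, 0.94, 0.0, -0.01], [0.09, 0.94, 0.0, -0.01], [0.09, 0.94, 0.0, -0.01], [0.09, 0.95, 0.0, -0.01], [0.09, 0.95, 0.0, -0.01], [0.08, 0.95, 0.0, -0.01], [0.08, 0.95, 0.0, -0.01], [0.08, 0.95, 0.0, -0.01], [0.08, 0.95, 0.0, -0.01], [0.08, 0.95, 0.0, -0.01], [0.08, 0.95, 0.0, -0.01], [0.08, 0.95, 0.0, -0.01], [0.08, 0.95, 0.0, -0.01], [0.08, 0.95, 0.0, -0.01]]
```

jog_arm([
  [-0.09, -0.99, 0, 0.02],
  [-0.09, -0.99, 0, 0.02],
  [-0.09, -0.99, 0, 0.02],
  [-0.09, -0.99, 0, 0.02],
  [-0.09, -0.99, 0, 0.02],
])

```text
time_s: 27.9
tcp_pos: [0.5349, 0.0408, 0.2841]
ee_rot: [[-0.999, -0.049, 0.001], [-0.049, 0.999, 0.0], [-0.001, 0.0, -1.0]]
wrist_force: [-0.3, 0.3, -0.4]
gripper_width: 0.527
gripper_force: 0.0
```

```bash
sed -i "s/if np.ptp(rows,0).max()<.015 else rows.tolist()/if np.ptp(rows,0).max()<.015 else rows[[0,n\/\/2,-1]].tolist()/" h.py; python3 - <<'E'
from h import *
tiles()
plan((.566,-.175,.12,91.8))
E
```

```text
ochre ([0.4727, 0.1391], [472.5, 139.5], [31.4, 31.6], 89.2)
ochre ([0.5053, -0.2506], [505.4, -250.6], [32.4, 32.6], 8.4)
ochre ([0.5689, -0.1011], [568.1, -102.8], [31.7, 22.0], 88.7)
blue ([0.5657, -0.1747], [565.7, -174.8], [34.1, 29.4], 89.0)
blue ([0.569, -0.254], [569.3, -254.4], [32.1, 29.4], 89.0)
from [0.535  0.0388 0.1205] yaw 92.71 t 27.95
11 x [[-0.09, -0.98, 0.0, 0.02], [-0.1, -0.98, 0.0, 0.02], [-0.11, -0.98, 0.0, 0.02]]
```

jog_arm([
  [-0.1, -0.98, 0, 0.02],
  [-0.1, -0.98, 0, 0.02],
  [-0.1, -0.98, 0, 0.02],
  [-0.1, -0.98, 0, 0.02],
  [-0.1, -0.98, 0, 0.02],
  [-0.1, -0.98, 0, 0.02],
  [-0.1, -0.98, 0, 0.02],
  [-0.1, -0.98, 0, 0.02],
  [-0.1, -0.98, 0, 0.02],
  [-0.1, -0.98, 0, 0.02],
])

```text
time_s: 28.95
tcp_pos: [0.5631, -0.1541, 0.284]
ee_rot: [[-0.999, -0.033, 0.001], [-0.033, 0.999, -0.0], [-0.001, -0.0, -1.0]]
wrist_force: [-0.3, 0.0, -0.1]
gripper_width: 0.525
gripper_force: 0.0
```

jog_arm([
  [-0.1, -0.98, 0, 0.02],
  [0, 0, 0, 0],
  [0, 0, 0.5, 0],
  [0, 0, 0.94, 0],
  [0, 0, 0.94, 0],
  [0, 0, 0.94, 0],
  [0, 0, 0.94, 0],
  [0, 0, 0, 0],
  [0, 0, 0, 0],
])

```text
time_s: 29.85
tcp_pos: [0.5656, -0.172, 0.1975]
ee_rot: [[-0.999, -0.033, -0.001], [-0.033, 0.999, 0.0], [0.001, 0.0, -1.0]]
wrist_force: [0.0, 0.6, 0.2]
gripper_width: 0.53
gripper_force: 0.0
```

jog_arm([
  [0, 0, 0, 0],
  [0, 0, 0, 0],
  [0, 0, 0, 0],
  [0, 0, 0, 0],
  [0, 0, 0, 0],
], grip=20)

```text
time_s: 30.35
tcp_pos: [0.5657, -0.173, 0.198]
ee_rot: [[-1.0, -0.031, 0.0], [-0.031, 1.0, 0.0], [-0.0, 0.0, -1.0]]
wrist_force: [-0.0, -0.1, -0.2]
gripper_width: 0.388
gripper_force: 30.0
```

jog_arm([
  [0, 0, -0.5, 0],
  [0, 0, -0.94, 0],
  [0, 0, -0.94, 0],
  [0, 0, -0.94, 0],
  [0, 0, -0.94, 0],
  [0.09, 0.94, 0, -0.01],
  [0.09, 0.94, 0, -0.01],
  [0.09, 0.94, 0, -0.01],
  [0.09, 0.94, 0, -0.01],
  [0.09, 0.94, 0, -0.01],
])

```text
time_s: 31.35
tcp_pos: [0.5534, -0.0787, 0.2839]
ee_rot: [[-0.999, -0.035, 0.001], [-0.035, 0.999, 0.0], [-0.001, 0.0, -1.0]]
wrist_force: [0.2, 0.0, -0.5]
gripper_width: 0.384
gripper_force: 30.0
```

jog_arm([
  [0.09, 0.94, 0, -0.01],
  [0.09, 0.94, 0, -0.01],
  [0.09, 0.94, 0, -0.01],
  [0.09, 0.94, 0, -0.01],
  [0.09, 0.94, 0, -0.01],
  [0.09, 0.95, 0, -0.01],
  [0.08, 0.95, 0, -0.01],
  [0.08, 0.95, 0, -0.01],
  [0.08, 0.95, 0, -0.01],
  [0.08, 0.95, 0, -0.01],
])

```text
time_s: 32.35
tcp_pos: [0.5289, 0.1095, 0.2839]
ee_rot: [[-0.999, -0.044, 0.001], [-0.044, 0.999, 0.0], [-0.001, 0.0, -1.0]]
wrist_force: [0.8, -0.7, -0.1]
gripper_width: 0.386
gripper_force: 30.0
```

jog_arm([
  [0.08, 0.95, 0, -0.01],
  [0.08, 0.95, 0, -0.01],
  [0.08, 0.95, 0, -0.01],
  [0.08, 0.95, 0, -0.01],
  [0, 0, 0, 0],
  [0, 0, 0, 0],
])

```text
time_s: 32.95
tcp_pos: [0.5191, 0.1845, 0.2836]
ee_rot: [[-0.999, -0.047, 0.0], [-0.047, 0.999, 0.0], [-0.0, 0.0, -1.0]]
wrist_force: [0.5, -0.2, -0.5]
gripper_width: 0.385
gripper_force: 30.0
```

```bash
python3 - <<'E'
from h import *
plan((.516,.2013,.12,93),(.516,.2013,.034,93))
E
```

```text
from [0.5191 0.1845 0.1201] yaw 92.72 t 32.95
1 x [0.12, 0.84, 0.0, -0.06]
5 x [0.0, 0.0, 0.86, 0.0]
```

jog_arm([
  [0.14, 0.85, 0, -0.05],
  [0, 0, 0.5, 0],
  [0, 0, 0.95, 0],
  [0, 0, 0.95, 0],
  [0, 0, 0.95, 0],
  [0, 0, 0.95, 0],
  [0, 0, 0, 0],
  [0, 0, 0, 0],
])

```text
time_s: 33.75
tcp_pos: [0.5155, 0.201, 0.1965]
ee_rot: [[-0.999, -0.05, -0.001], [-0.05, 0.999, -0.001], [0.001, -0.001, -1.0]]
wrist_force: [-0.5, -0.6, -0.6]
gripper_width: 0.388
gripper_force: 30.0
```

jog_arm([
  [0, 0, 0, 0],
  [0, 0, 0, 0],
  [0, 0, 0, 0],
  [0, 0, -0.5, 0],
  [0, 0, -0.95, 0],
  [0, 0, -0.95, 0],
  [0, 0, -0.95, 0],
  [0, 0, -0.95, 0],
], grip=43)

```text
time_s: 34.55
tcp_pos: [0.5156, 0.2013, 0.2848]
ee_rot: [[-0.999, -0.051, 0.001], [-0.051, 0.999, 0.0], [-0.001, 0.0, -1.0]]
wrist_force: [0.2, -0.6, 0.6]
gripper_width: 0.496
gripper_force: 0.0
```

```bash
python3 - <<'E'
from h import *
tiles()
plan((.569,-.254,.12,91.8),(.569,-.254,.041,91.8),(.569,-.254,.12,91.8),(.5127,.2632,.12,93))
E
```

```text
ochre ([0.5002, -0.1047], [499.8, -104.9], [34.1, 31.7], 88.7)
ochre ([0.5056, -0.2506], [505.8, -250.5], [32.4, 33.0], 8.4)
ochre ([0.563, -0.1012], [563.2, -101.5], [34.2, 31.9], 88.7)
blue ([0.5693, -0.2542], [570.5, -254.4], [32.1, 31.9], 89.0)
from [0.5175 0.2024 0.1247] yaw 92.97 t 34.6
24 x [[-0.06, -0.96, 0.01, 0.01], [-0.07, -0.95, 0.01, 0.01], [-0.08, -0.95, 0.01, 0.01]]
4 x [0.0, 0.0, 0.99, 0.0]
4 x [0.0, 0.0, -0.99, 0.0]
27 x [[0.07, 0.96, 0.0, -0.01], [0.06, 0.96, 0.0, -0.01], [0.05, 0.96, 0.0, -0.01]]
```

jog_arm([
  [-0.07, -0.95, 0, 0.01],
  [-0.07, -0.95, 0, 0.01],
  [-0.07, -0.95, 0, 0.01],
  [-0.07, -0.95, 0, 0.01],
  [-0.07, -0.95, 0, 0.01],
  [-0.07, -0.95, 0, 0.01],
  [-0.07, -0.95, 0, 0.01],
  [-0.07, -0.95, 0, 0.01],
  [-0.07, -0.95, 0, 0.01],
  [-0.07, -0.95, 0, 0.01],
])

```text
time_s: 35.6
tcp_pos: [0.5385, 0.0114, 0.2836]
ee_rot: [[-0.999, -0.043, 0.001], [-0.043, 0.999, 0.0], [-0.001, 0.0, -1.0]]
wrist_force: [-0.2, 0.1, -0.1]
gripper_width: 0.494
gripper_force: 0.0
```

jog_arm([
  [-0.07, -0.95, 0, 0.01],
  [-0.07, -0.95, 0, 0.01],
  [-0.07, -0.95, 0, 0.01],
  [-0.07, -0.95, 0, 0.01],
  [-0.07, -0.95, 0, 0.01],
  [-0.07, -0.95, 0, 0.01],
  [-0.07, -0.95, 0, 0.01],
  [-0.07, -0.95, 0, 0.01],
  [-0.07, -0.95, 0, 0.01],
  [-0.07, -0.95, 0, 0.01],
])

```text
time_s: 36.6
tcp_pos: [0.5599, -0.1779, 0.2836]
ee_rot: [[-0.999, -0.035, 0.001], [-0.035, 0.999, 0.0], [-0.001, -0.0, -1.0]]
wrist_force: [-1.2, 0.3, 0.0]
gripper_width: 0.493
gripper_force: 0.0
```

jog_arm([
  [-0.08, -0.95, 0, 0.01],
  [-0.08, -0.95, 0, 0.01],
  [-0.08, -0.95, 0, 0.01],
  [-0.08, -0.95, 0, 0.01],
  [0, 0, 0, 0],
  [0, 0, 0, 0],
])

```text
time_s: 37.2
tcp_pos: [0.5687, -0.253, 0.2832]
ee_rot: [[-1.0, -0.031, -0.0], [-0.031, 1.0, 0.0], [0.0, 0.0, -1.0]]
wrist_force: [0.2, -0.8, 0.5]
gripper_width: 0.492
gripper_force: 0.0
```

```bash
python3 - <<'E'
from h import *
plan((.5695,-.254,.041,91.8))
E
```

```text
from [ 0.5687 -0.2529  0.1197] yaw 91.76 t 37.2
4 x [-0.01, -0.01, 0.98, 0.0]
```

jog_arm([
  [-0.01, -0.03, 0.6, 0],
  [-0.01, 0, 0.95, 0],
  [-0.01, 0, 0.95, 0],
  [0, 0, 0.95, 0],
  [0, 0, 0.5, 0],
  [0, 0, 0, 0],
  [0, 0, 0, 0],
])

```text
time_s: 37.9
tcp_pos: [0.5699, -0.2531, 0.2044]
ee_rot: [[-0.999, -0.032, 0.0], [-0.032, 0.999, -0.0], [-0.0, -0.0, -1.0]]
wrist_force: [1.2, -0.2, -0.1]
gripper_width: 0.499
gripper_force: 0.0
```

jog_arm([
  [0, 0, 0, 0],
  [0, 0, 0, 0],
  [0, 0, 0, 0],
  [0, 0, 0, 0],
  [0, 0, 0, 0],
], grip=20)

```text
time_s: 38.4
tcp_pos: [0.5699, -0.2535, 0.2052]
ee_rot: [[-0.999, -0.032, 0.002], [-0.032, 0.999, -0.0], [-0.002, -0.001, -1.0]]
wrist_force: [0.9, 1.8, 5.0]
gripper_width: 0.386
gripper_force: 30.0
```

jog_arm([
  [0, 0, -0.4, 0],
  [0, 0, -0.7, 0],
  [0, 0, -0.95, 0],
  [0, 0, -0.95, 0],
  [0, 0, -0.95, 0],
  [0, 0, 0, 0],
])

```text
time_s: 39.0
tcp_pos: [0.5703, -0.2538, 0.287]
ee_rot: [[-0.999, -0.032, 0.007], [-0.032, 0.999, -0.002], [-0.006, -0.002, -1.0]]
wrist_force: [0.5, -0.4, 0.8]
gripper_width: 0.382
gripper_force: 30.0
```

```bash
python3 - <<'E'
from h import *
print(sense()['gripper_width'])
plan((.5127,.2632,.12,93),(.5127,.2632,.040,93))
E
```

```text
0.3824880496183725
from [ 0.5714 -0.2541  0.1235] yaw 91.84 t 39.0
27 x [[0.08, 0.96, 0.01, -0.01], [0.07, 0.96, 0.01, -0.01], [0.06, 0.96, 0.01, -0.01]]
5 x [0.0, 0.0, 0.8, 0.0]
```

jog_arm([
  [0.07, 0.96, 0, -0.01],
  [0.07, 0.96, 0, -0.01],
  [0.07, 0.96, 0, -0.01],
  [0.07, 0.96, 0, -0.01],
  [0.07, 0.96, 0, -0.01],
  [0.07, 0.96, 0, -0.01],
  [0.07, 0.96, 0, -0.01],
  [0.07, 0.96, 0, -0.01],
  [0.07, 0.96, 0, -0.01],
  [0.07, 0.96, 0, -0.01],
])

```text
time_s: 40.0
tcp_pos: [0.5483, -0.0614, 0.2827]
ee_rot: [[-0.999, -0.039, -0.001], [-0.039, 0.999, 0.0], [0.001, 0.0, -1.0]]
wrist_force: [-0.1, -0.8, -1.3]
gripper_width: 0.386
gripper_force: 30.0
```

jog_arm([
  [0.07, 0.96, 0, -0.01],
  [0.07, 0.96, 0, -0.01],
  [0.07, 0.96, 0, -0.01],
  [0.07, 0.96, 0, -0.01],
  [0.07, 0.96, 0, -0.01],
  [0.07, 0.96, 0, -0.01],
  [0.07, 0.96, 0, -0.01],
  [0.07, 0.96, 0, -0.01],
  [0.07, 0.96, 0, -0.01],
  [0.07, 0.96, 0, -0.01],
])

```text
time_s: 41.0
tcp_pos: [0.5261, 0.1297, 0.2827]
ee_rot: [[-0.999, -0.047, -0.001], [-0.047, 0.999, -0.0], [0.001, -0.0, -1.0]]
wrist_force: [0.2, -0.2, -1.5]
gripper_width: 0.387
gripper_force: 30.0
```

jog_arm([
  [0.07, 0.96, 0, -0.01],
  [0.07, 0.96, 0, -0.01],
  [0.07, 0.96, 0, -0.01],
  [0.07, 0.96, 0, -0.01],
  [0.07, 0.96, 0, -0.01],
  [0.07, 0.96, 0, -0.01],
  [0.07, 0.96, 0, -0.01],
  [0, 0, 0, 0],
  [0, 0, 0, 0],
  [0, 0, 0, 0],
])

```text
time_s: 42.0
tcp_pos: [0.5099, 0.2626, 0.283]
ee_rot: [[-0.999, -0.053, -0.001], [-0.053, 0.999, -0.0], [0.001, -0.0, -1.0]]
wrist_force: [0.5, 0.5, -0.4]
gripper_width: 0.384
gripper_force: 30.0
```

```bash
python3 - <<'E'
from h import *
plan((.5127,.2632,.12,93),(.5127,.2632,.040,93))
im=eyes.capture('side');cv2.imwrite('pics/s4.png',cv2.resize(im[190:330,140:340],None,fx=4,fy=4,interpolation=cv2.INTER_CUBIC))
E
```

```text
from [0.5098 0.2625 0.1195] yaw 93.02 t 42.0
1 x [-0.14, 0.03, -0.03, 0.01]
5 x [0.0, 0.0, 0.8, 0.0]
```

View pics/s4.png

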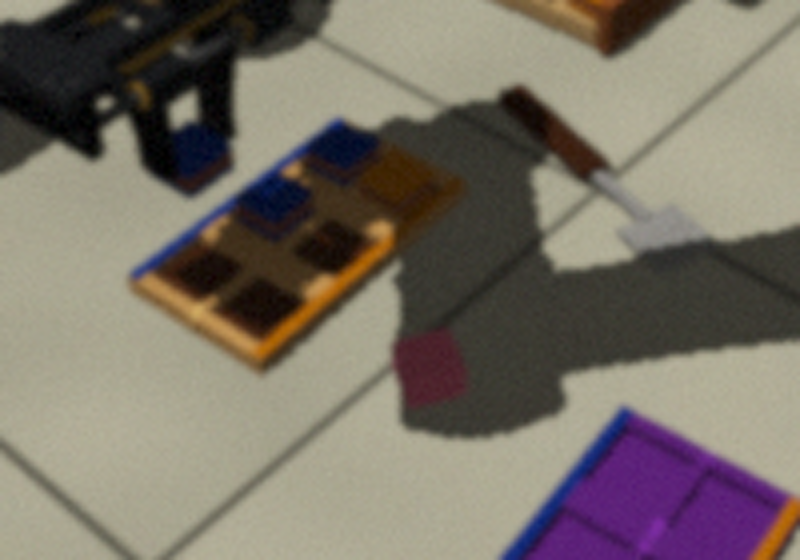

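The side view shows two blues flat in their pockets at (275,200) and (340,150), and the third held level at (200,150) over its pocket. I'll place it.

jog_arm([
  [-0.14, 0.03, 0, 0],
  [0, 0, 0.5, 0],
  [0, 0, 0.85, 0],
  [0, 0, 0.85, 0],
  [0, 0, 0.85, 0],
  [0, 0, 0.9, 0],
  [0, 0, 0, 0],
  [0, 0, 0, 0],
])

```text
time_s: 42.85
tcp_pos: [0.5128, 0.2634, 0.2034]
ee_rot: [[-0.999, -0.053, -0.001], [-0.053, 0.999, -0.001], [0.001, -0.001, -1.0]]
wrist_force: [-0.2, -0.8, -0.8]
gripper_width: 0.384
gripper_force: 30.0
```

jog_arm([
  [0, 0, 0, 0],
  [0, 0, 0, 0],
  [0, 0, 0, 0],
  [0, 0, -0.5, 0],
  [0, 0, -0.85, 0],
  [0, 0, -0.85, 0],
  [0, 0, -0.85, 0],
  [0, 0, -0.95, 0],
  [0, 0, 0, 0],
], grip=44)

```text
time_s: 43.75
tcp_pos: [0.5135, 0.2642, 0.2879]
ee_rot: [[-0.999, -0.054, 0.006], [-0.054, 0.999, 0.004], [-0.006, 0.004, -1.0]]
wrist_force: [-0.2, 0.9, 0.5]
gripper_width: 0.505
gripper_force: 0.0
```

```bash
python3 - <<'E'
from h import *
tiles()
plan((.5056,-.250,.12,91.8))
E
```

```text
ochre ([0.5002, -0.1047], [499.8, -104.9], [34.1, 31.7], 88.7)
ochre ([0.5055, -0.2506], [505.7, -250.5], [32.4, 33.0], 7.7)
ochre ([0.563, -0.1012], [563.2, -101.5], [34.2, 31.9], 88.7)
blue ([0.5177, 0.1386], [517.4, 137.6], [29.1, 29.2], 89.2)
from [0.5135 0.2643 0.1226] yaw 93.05 t 43.8
26 x [[0.07, -0.99, 0.01, 0.01], [0.06, -0.99, 0.01, 0.01], [0.05, -0.99, 0.01, 0.01]]
```

jog_arm([
  [0.06, -0.99, 0, 0],
  [0.06, -0.99, 0, 0],
  [0.06, -0.99, 0, 0],
  [0.06, -0.99, 0, 0],
  [0.06, -0.99, 0, 0],
  [0.06, -0.99, 0, 0],
  [0.06, -0.99, 0, 0],
  [0.06, -0.99, 0, 0],
  [0.06, -0.99, 0, 0],
  [0.06, -0.99, 0, 0],
])

```text
time_s: 44.8
tcp_pos: [0.5109, 0.0631, 0.284]
ee_rot: [[-0.999, -0.052, -0.0], [-0.052, 0.999, -0.0], [0.001, -0.0, -1.0]]
wrist_force: [-0.1, 0.0, -0.2]
gripper_width: 0.51
gripper_force: 0.0
```

jog_arm([
  [0.06, -0.99, 0, 0],
  [0.06, -0.99, 0, 0],
  [0.06, -0.99, 0, 0],
  [0.06, -0.99, 0, 0],
  [0.06, -0.99, 0, 0],
  [0.06, -0.99, 0, 0],
  [0.06, -0.99, 0, 0],
  [0.06, -0.99, 0, 0],
  [0.06, -0.99, 0, 0],
  [0.06, -0.99, 0, 0],
])

```text
time_s: 45.8
tcp_pos: [0.509, -0.1351, 0.284]
ee_rot: [[-0.999, -0.052, -0.001], [-0.052, 0.999, 0.0], [0.001, 0.0, -1.0]]
wrist_force: [0.3, -0.4, 0.3]
gripper_width: 0.505
gripper_force: 0.0
```

jog_arm([
  [0.06, -0.99, 0, -0.1],
  [0.06, -0.99, 0, -0.1],
  [0.06, -0.99, 0, -0.1],
  [0.06, -0.99, 0, -0.1],
  [0.06, -0.99, 0, -0.1],
  [0.06, -0.99, 0, -0.1],
  [0, 0, 0, 0],
  [0, 0, 0, 0],
  [0, 0, 0, 0],
])

```text
time_s: 46.7
tcp_pos: [0.5108, -0.252, 0.284]
ee_rot: [[-0.995, -0.101, -0.001], [-0.101, 0.995, 0.0], [0.0, 0.0, -1.0]]
wrist_force: [0.1, -0.2, -0.5]
gripper_width: 0.509
gripper_force: 0.0
```

```bash
python3 - <<'E'
from h import *
plan((.5055,-.2505,.118,95.8),(.5055,-.2505,.041,95.8))
E
```

```text
from [ 0.5108 -0.252   0.1205] yaw 95.78 t 46.7
1 x [0.25, 0.1, 0.13, 0.0]
4 x [0.0, 0.0, 0.96, 0.0]
```

jog_arm([
  [0.25, 0.1, 0.1, 0],
  [0, 0, 0.96, 0],
  [0, 0, 0.96, 0],
  [0, 0, 0.96, 0],
  [0, 0, 0.96, 0],
  [0, 0, 0, 0],
  [0, 0, 0, 0],
])

```text
time_s: 47.4
tcp_pos: [0.5063, -0.2501, 0.2055]
ee_rot: [[-0.995, -0.102, -0.001], [-0.102, 0.995, -0.0], [0.001, -0.0, -1.0]]
wrist_force: [0.0, -0.3, 0.6]
gripper_width: 0.504
gripper_force: 0.0
```

jog_arm([
  [0, 0, 0, 0],
  [0, 0, 0, 0],
  [0, 0, 0, 0],
  [0, 0, 0, 0],
  [0, 0, 0, 0],
], grip=20)

```text
time_s: 47.9
tcp_pos: [0.5066, -0.2506, 0.2065]
ee_rot: [[-0.995, -0.101, 0.002], [-0.101, 0.995, -0.001], [-0.002, -0.001, -1.0]]
wrist_force: [-0.2, 2.0, 6.3]
gripper_width: 0.38
gripper_force: 29.8
```

jog_arm([
  [0, 0, -0.4, 0],
  [0, 0, -0.7, 0],
  [0, 0, -0.95, 0],
  [0, 0, -0.95, 0],
  [0, 0, -0.95, 0],
  [0, 0, 0, 0],
])

```text
time_s: 48.5
tcp_pos: [0.5069, -0.2508, 0.2872]
ee_rot: [[-0.995, -0.101, 0.006], [-0.101, 0.995, -0.002], [-0.005, -0.002, -1.0]]
wrist_force: [0.4, 0.2, -0.4]
gripper_width: 0.384
gripper_force: 29.8
```

```bash
python3 - <<'E'
from h import *
plan((.469,.1987,.12,93))
E
```

```text
from [ 0.5078 -0.2511  0.1237] yaw 95.82 t 48.5
23 x [[-0.02, 0.98, 0.01, 0.03], [0.01, 0.98, 0.01, 0.03], [0.03, 0.98, 0.01, 0.03]]
```

jog_arm([
  [-0.02, 0.98, 0, 0.03],
  [-0.02, 0.98, 0, 0.03],
  [-0.01, 0.98, 0, 0.03],
  [-0.01, 0.98, 0, 0.03],
  [-0.01, 0.98, 0, 0.03],
  [0, 0.98, 0, 0.03],
  [0, 0.98, 0, 0.03],
  [0, 0.98, 0, 0.03],
  [0, 0.98, 0, 0.03],
  [0, 0.98, 0, 0.03],
])

```text
time_s: 49.5
tcp_pos: [0.4894, -0.0546, 0.2835]
ee_rot: [[-0.997, -0.077, -0.002], [-0.077, 0.997, -0.0], [0.002, 0.0, -1.0]]
wrist_force: [0.0, 0.4, 0.1]
gripper_width: 0.38
gripper_force: 29.8
```

jog_arm([
  [0.01, 0.98, 0, 0.03],
  [0.01, 0.98, 0, 0.03],
  [0.01, 0.98, 0, 0.03],
  [0.01, 0.98, 0, 0.03],
  [0.01, 0.98, 0, 0.03],
  [0.02, 0.98, 0, 0.03],
  [0.02, 0.98, 0, 0.03],
  [0.02, 0.98, 0, 0.03],
  [0.02, 0.98, 0, 0.03],
  [0.03, 0.98, 0, 0.03],
])

```text
time_s: 50.5
tcp_pos: [0.4732, 0.1407, 0.2835]
ee_rot: [[-0.999, -0.053, -0.002], [-0.053, 0.999, -0.001], [0.002, -0.001, -1.0]]
wrist_force: [0.5, -0.3, -0.9]
gripper_width: 0.379
gripper_force: 29.8
```

jog_arm([
  [0.03, 0.98, 0, 0.03],
  [0.03, 0.98, 0, 0.03],
  [0.03, 0.98, 0, 0.03],
  [0, 0, 0, 0],
  [0, 0, 0, 0],
  [0, 0, 0, 0],
])

```text
time_s: 51.1
tcp_pos: [0.4687, 0.1981, 0.2838]
ee_rot: [[-0.999, -0.045, -0.001], [-0.045, 0.999, -0.001], [0.001, -0.001, -1.0]]
wrist_force: [0.3, 0.0, -0.4]
gripper_width: 0.383
gripper_force: 29.8
```

```bash
python3 - <<'E'
from h import *
print(sense()['gripper_width'])
plan((.469,.1987,.12,93),(.469,.1987,.0405,93))
E
```

```text
0.38345240318163587
from [0.4685 0.1979 0.1203] yaw 92.6 t 51.1
1 x [-0.03, 0.04, 0.02, -0.09]
5 x [0.0, 0.0, 0.79, 0.0]
```

jog_arm([
  [0, 0.03, 0.5, -0.09],
  [0, 0, 0.85, 0],
  [0, 0, 0.85, 0],
  [0, 0, 0.85, 0],
  [0, 0, 0.94, 0],
  [0, 0, 0, 0],
  [0, 0, 0, 0],
])

```text
time_s: 51.8
tcp_pos: [0.4688, 0.1988, 0.2039]
ee_rot: [[-0.999, -0.052, -0.001], [-0.052, 0.999, -0.001], [0.001, -0.001, -1.0]]
wrist_force: [-0.3, -0.3, -0.4]
gripper_width: 0.384
gripper_force: 29.9
```

jog_arm([
  [0, 0, 0, 0],
  [0, 0, 0, 0],
  [0, 0, 0, 0],
  [0, 0, -0.5, 0],
  [0, 0, -0.85, 0],
  [0, 0, -0.85, 0],
  [0, 0, -0.85, 0],
  [0, 0, -0.95, 0],
  [0, 0, 0, 0],
], grip=44)

```text
time_s: 52.7
tcp_pos: [0.4696, 0.1999, 0.2879]
ee_rot: [[-0.999, -0.054, 0.006], [-0.054, 0.999, 0.004], [-0.006, 0.004, -1.0]]
wrist_force: [0.4, 0.4, 0.1]
gripper_width: 0.506
gripper_force: 0.0
```

```bash
python3 - <<'E'
from h import *
tiles()
plan((.5,-.1047,.12,90.5))
E
```

```text
ochre ([0.5002, -0.1048], [499.8, -104.9], [34.1, 31.7], 88.7)
ochre ([0.563, -0.1012], [563.2, -101.5], [34.2, 31.9], 88.7)
from [0.4696 0.2    0.1229] yaw 93.06 t 52.75
16 x [[-0.04, -0.96, 0.01, 0.03], [-0.07, -0.95, 0.01, 0.03], [-0.08, -0.95, 0.01, 0.03]]
```

jog_arm([
  [-0.05, -0.96, 0, 0.1],
  [-0.05, -0.96, 0, 0.1],
  [-0.05, -0.96, 0, 0.1],
  [-0.07, -0.95, 0, 0.1],
  [-0.07, -0.95, 0, 0.1],
  [-0.09, -0.95, 0, 0.1],
  [-0.1, -0.95, 0, 0.1],
  [-0.11, -0.95, 0, 0.1],
  [-0.12, -0.95, 0, 0.1],
  [-0.12, -0.95, 0, 0.1],
])

```text
time_s: 53.75
tcp_pos: [0.4884, 0.0081, 0.2838]
ee_rot: [[-1.0, 0.027, -0.002], [0.027, 1.0, -0.0], [0.002, -0.0, -1.0]]
wrist_force: [0.3, 0.3, -0.3]
gripper_width: 0.504
gripper_force: 0.0
```

jog_arm([
  [-0.13, -0.95, 0, 0.1],
  [-0.13, -0.95, 0, 0.1],
  [-0.14, -0.95, 0, 0.1],
  [-0.15, -0.95, 0, 0.1],
  [-0.16, -0.95, 0, 0.1],
  [-0.16, -0.95, 0, 0.1],
  [0, 0, 0, 0],
  [0, 0, 0, 0],
  [0, 0, 0, 0],
])

```text
time_s: 54.65
tcp_pos: [0.5006, -0.1053, 0.2842]
ee_rot: [[-0.997, 0.074, -0.001], [0.074, 0.997, 0.0], [0.001, 0.0, -1.0]]
wrist_force: [0.4, 0.4, -0.5]
gripper_width: 0.506
gripper_force: 0.0
```

```bash
python3 - <<'E'
from h import *
plan((.5,-.1047,.118,85),(.5,-.1047,.041,85))
E
```

```text
from [ 0.5005 -0.1052  0.1207] yaw 85.74 t 54.65
1 x [0.03, 0.02, 0.13, 0.16]
4 x [0.0, 0.0, 0.96, 0.0]
```

jog_arm([
  [0.03, 0.02, 0.1, 0.1],
  [0, 0, 0.96, 0],
  [0, 0, 0.96, 0],
  [0, 0, 0.96, 0],
  [0, 0, 0.96, 0],
  [0, 0, 0, 0],
  [0, 0, 0, 0],
])

```text
time_s: 55.35
tcp_pos: [0.5005, -0.1048, 0.2058]
ee_rot: [[-0.997, 0.082, -0.0], [0.082, 0.997, -0.0], [0.0, -0.0, -1.0]]
wrist_force: [1.1, 0.1, 0.5]
gripper_width: 0.508
gripper_force: 0.0
```

jog_arm([
  [0, 0, 0, 0],
  [0, 0, 0, 0],
  [0, 0, 0, 0],
  [0, 0, 0, 0],
  [0, 0, 0, 0],
], grip=20)

```text
time_s: 55.85
tcp_pos: [0.5007, -0.1051, 0.2068]
ee_rot: [[-0.997, 0.082, 0.002], [0.082, 0.997, 0.0], [-0.002, 0.0, -1.0]]
wrist_force: [-1.4, 0.7, 7.1]
gripper_width: 0.383
gripper_force: 29.7
```

jog_arm([
  [0, 0, -0.4, 0],
  [0, 0, -0.7, 0],
  [0, 0, -0.95, 0],
  [0, 0, -0.95, 0],
  [0, 0, -0.95, 0],
  [0, 0, 0, 0],
])

```text
time_s: 56.45
tcp_pos: [0.5009, -0.1053, 0.2874]
ee_rot: [[-0.997, 0.082, 0.006], [0.082, 0.997, 0.0], [-0.006, 0.001, -1.0]]
wrist_force: [0.5, -0.9, -1.4]
gripper_width: 0.383
gripper_force: 29.7
```

```bash
python3 - <<'E'
from h import *
plan((.465,.2607,.12,93))
E
```

```text
from [ 0.5018 -0.1053  0.1239] yaw 85.27 t 56.45
19 x [[0.18, 0.95, 0.01, -0.09], [0.11, 0.96, 0.01, -0.09], [0.05, 0.97, 0.01, -0.09]]
```

jog_arm([
  [0.18, 0.95, 0, -0.09],
  [0.17, 0.95, 0, -0.09],
  [0.16, 0.95, 0, -0.09],
  [0.16, 0.95, 0, -0.09],
  [0.15, 0.95, 0, -0.09],
  [0.14, 0.96, 0, -0.09],
  [0.13, 0.96, 0, -0.09],
  [0.13, 0.96, 0, -0.09],
  [0.12, 0.96, 0, -0.09],
  [0.11, 0.96, 0, -0.09],
])

```text
time_s: 57.45
tcp_pos: [0.4803, 0.0876, 0.2838]
ee_rot: [[-1.0, 0.011, -0.002], [0.011, 1.0, -0.001], [0.002, -0.001, -1.0]]
wrist_force: [-0.3, -0.4, -0.8]
gripper_width: 0.383
gripper_force: 29.7
```

jog_arm([
  [0.1, 0.96, 0, -0.09],
  [0.1, 0.96, 0, -0.09],
  [0.09, 0.96, 0, -0.09],
  [0.08, 0.97, 0, -0.09],
  [0.08, 0.97, 0, -0.09],
  [0.07, 0.97, 0, -0.09],
  [0.06, 0.97, 0, -0.09],
  [0.06, 0.97, 0, -0.09],
  [0.05, 0.97, 0, -0.09],
])

```text
time_s: 58.35
tcp_pos: [0.4636, 0.2613, 0.2838]
ee_rot: [[-0.999, -0.054, -0.002], [-0.054, 0.999, -0.001], [0.002, -0.001, -1.0]]
wrist_force: [0.3, -1.4, 0.0]
gripper_width: 0.381
gripper_force: 29.7
```

jog_arm([
  [0, 0, 0, 0],
  [0, 0, 0, 0],
  [0, 0, 0, 0],
])

```text
time_s: 58.65
tcp_pos: [0.4638, 0.2602, 0.2844]
ee_rot: [[-0.999, -0.053, -0.001], [-0.053, 0.999, -0.001], [0.001, -0.001, -1.0]]
wrist_force: [-0.3, -0.2, -0.7]
gripper_width: 0.381
gripper_force: 29.7
```

```bash
python3 - <<'E'
from h import *
print(sense()['gripper_width'])
plan((.465,.2607,.12,93),(.465,.2607,.0405,93))
E
```

```text
0.38149194279836535
from [0.4637 0.2601 0.1209] yaw 93.06 t 58.65
1 x [-0.07, 0.03, 0.04, 0.01]
5 x [0.0, 0.0, 0.79, 0.0]
```

jog_arm([
  [-0.06, 0.03, 0.5, 0],
  [0, 0, 0.85, 0],
  [0, 0, 0.85, 0],
  [0, 0, 0.85, 0],
  [0, 0, 0.96, 0],
  [0, 0, 0, 0],
  [0, 0, 0, 0],
])

```text
time_s: 59.35
tcp_pos: [0.4651, 0.2608, 0.2039]
ee_rot: [[-0.999, -0.053, -0.001], [-0.053, 0.999, -0.001], [0.001, -0.001, -1.0]]
wrist_force: [0.4, -0.3, -0.4]
gripper_width: 0.383
gripper_force: 29.7
```

jog_arm([
  [0, 0, 0, 0],
  [0, 0, 0, 0],
  [0, 0, 0, 0],
  [0, 0, -0.5, 0],
  [0, 0, -0.9, 0],
  [0, 0, -0.9, 0],
  [0, 0, -0.9, 0],
  [0, 0, -0.9, 0],
  [0, -0.9, 0, 0],
  [0, -0.9, 0, 0],
], grip=46)

```text
time_s: 60.35
tcp_pos: [0.4668, 0.2244, 0.2871]
ee_rot: [[-0.999, -0.054, 0.0], [-0.054, 0.999, 0.001], [-0.001, 0.001, -1.0]]
wrist_force: [0.1, 0.5, -0.6]
gripper_width: 0.528
gripper_force: 0.0
```

jog_arm([
  [0, -1, 0, 0.02],
  [0, -1, 0, 0.02],
  [0, -1, 0, 0.02],
  [0, -1, 0, 0.02],
  [0, -1, 0, 0.02],
  [0, -1, 0, 0.02],
  [0, -1, 0, 0.02],
  [0, -1, 0, 0.02],
  [0, -1, 0, 0.02],
  [0, -1, 0, 0.02],
])

```text
time_s: 61.35
tcp_pos: [0.4754, 0.0235, 0.2857]
ee_rot: [[-0.999, -0.037, -0.003], [-0.037, 0.999, -0.001], [0.003, -0.001, -1.0]]
wrist_force: [1.3, -0.4, -0.1]
gripper_width: 0.527
gripper_force: 0.0
```

jog_arm([
  [0.1, -1, 0, 0],
  [0.1, -1, 0, 0],
  [0.1, -1, 0, 0],
  [0.1, -1, 0, 0],
  [0.1, -1, 0, 0],
  [0.1, -1, 0, 0],
  [0.1, -1, 0, 0],
  [0, -1, 0, 0],
  [0, 0, 0, 0],
])

```text
time_s: 62.25
tcp_pos: [0.4672, -0.1371, 0.2856]
ee_rot: [[-0.999, -0.034, -0.003], [-0.034, 0.999, -0.0], [0.003, 0.0, -1.0]]
wrist_force: [0.6, 0.5, 0.2]
gripper_width: 0.531
gripper_force: 0.0
```

```bash
python3 - <<'E'
from h import *
im=tiles()
cv2.imwrite('pics/c5.png',cv2.resize(im[60:230,130:430],None,fx=2.66,fy=2.66,interpolation=cv2.INTER_CUBIC))
im=eyes.capture('side');cv2.imwrite('pics/s5.png',cv2.resize(im[150:290,160:360],None,fx=4,fy=4,interpolation=cv2.INTER_CUBIC))
plan((.441,-.182,.1,91.6),(.441,-.182,.034,91.6))
E
```

```text
ochre ([0.4644, 0.2596], [464.9, 260.2], [31.3, 31.5], 89.5)
ochre ([0.4679, 0.1975], [468.7, 197.5], [31.4, 31.5], 89.4)
ochre ([0.567, -0.1023], [566.9, -101.6], [34.2, 24.5], 88.6)
blue ([0.5117, 0.2625], [511.1, 262.3], [31.4, 31.7], 89.5)
blue ([0.5159, 0.2005], [515.7, 200.3], [33.1, 34.6], 4.7)
blue ([0.5196, 0.1417], [518.6, 140.1], [29.1, 31.6], 89.0)
from [ 0.4672 -0.1355  0.1223] yaw 92.05 t 62.35
3 x [0.46, -0.76, 0.37, 0.03]
4 x [0.0, 0.0, 0.82, 0.0]
```

View pics/c5.png

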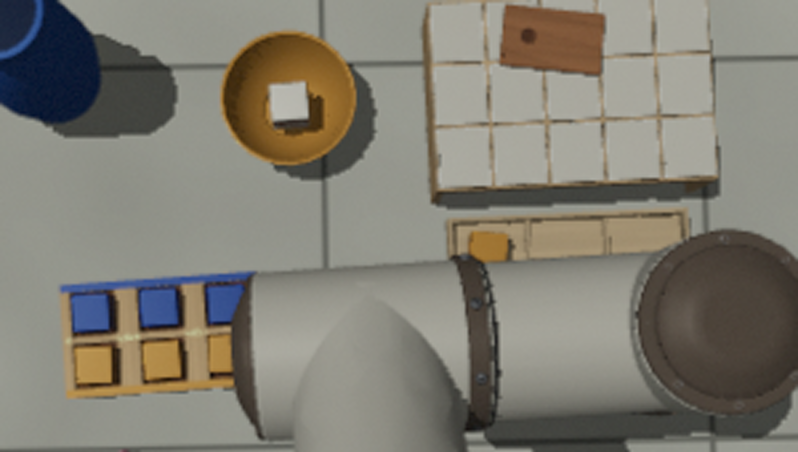

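View pics/s5.png

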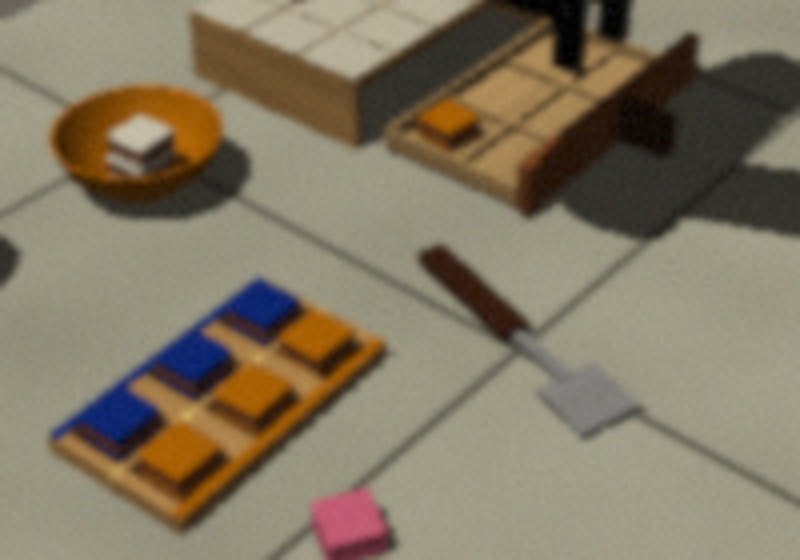

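The tray is full and every tile lies flat: blues at (260,305), (193,360) and (118,415), ochres at (318,340), (252,393) and (180,455) in the side view. Both whites are stacked in the upright bowl at (140,140), and the left-over ochre is in the drawer at (447,120). Now I'll shut the drawer.

jog_arm([
  [0.46, -0.76, 0.37, 0.03],
  [0.46, -0.76, 0.37, 0.03],
  [0.46, -0.76, 0.37, 0.03],
  [0, 0, 0.6, 0],
  [0, 0, 0.9, 0],
  [0, 0, 0.9, 0],
  [0, 0, 0.9, 0],
  [0, 0, 0, 0],
  [0, 0, 0, 0],
])

```text
time_s: 63.25
tcp_pos: [0.4425, -0.1809, 0.1984]
ee_rot: [[-0.999, -0.032, -0.001], [-0.032, 0.999, -0.0], [0.001, -0.0, -1.0]]
wrist_force: [0.3, -0.4, 0.9]
gripper_width: 0.527
gripper_force: 0.0
```

jog_arm([
  [0, 0, 0, 0],
  [0, 0, 0, 0],
  [0, 0, 0, 0],
  [0, 0, 0, 0],
  [0, 0, 0, 0],
  [0, 0, 0, 0],
  [0, 0, 0, 0],
  [0, 0, 0, 0],
], grip=5)

```text
time_s: 64.05
tcp_pos: [0.4427, -0.1825, 0.1987]
ee_rot: [[-1.0, -0.031, 0.0], [-0.031, 1.0, -0.002], [-0.0, -0.002, -1.0]]
wrist_force: [0.5, -9.4, -0.3]
gripper_width: 0.156
gripper_force: 30.0
```

jog_arm([
  [-0.3, 0, 0, 0],
  [-0.7, 0, 0, 0],
  [-0.7, 0, 0, 0],
  [-0.7, 0, 0, 0],
  [-0.7, 0, 0, 0],
  [-0.7, 0, 0, 0],
  [-0.7, 0, 0, 0],
  [-0.7, 0, 0, 0],
  [-0.7, 0, 0, 0],
  [-0.5, 0, 0, 0],
])

```text
time_s: 65.05
tcp_pos: [0.571, -0.1786, 0.1987]
ee_rot: [[-1.0, -0.031, -0.001], [-0.031, 1.0, -0.002], [0.001, -0.002, -1.0]]
wrist_force: [-2.2, -6.6, 3.1]
gripper_width: 0.155
gripper_force: 30.0
```

jog_arm([
  [-0.25, 0, 0, 0],
  [-0.1, 0, 0, 0],
  [-0.1, 0, 0, 0],
  [0, 0, 0, 0],
])

```text
time_s: 65.45
tcp_pos: [0.5796, -0.1784, 0.1987]
ee_rot: [[-1.0, -0.031, 0.0], [-0.031, 1.0, -0.002], [0.0, -0.002, -1.0]]
wrist_force: [-0.6, -5.9, 1.4]
gripper_width: 0.161
gripper_force: 30.0
```

jog_arm([
  [-0.1, 0, 0, 0],
  [-0.1, 0, 0, 0],
  [0, 0, 0, 0],
  [0, 0, 0, 0],
])

```text
time_s: 65.85
tcp_pos: [0.5825, -0.1783, 0.1987]
ee_rot: [[-1.0, -0.03, -0.003], [-0.03, 1.0, -0.001], [0.003, -0.001, -1.0]]
wrist_force: [-3.7, -6.9, 3.6]
gripper_width: 0.158
gripper_force: 30.0
```

jog_arm([
  [-0.1, 0, 0, 0],
  [-0.1, 0, 0, 0],
  [-0.1, 0, 0, 0],
  [0, 0, 0, 0],
])

```text
time_s: 66.25
tcp_pos: [0.585, -0.1785, 0.1986]
ee_rot: [[-0.999, -0.029, -0.016], [-0.029, 1.0, -0.001], [0.016, -0.0, -1.0]]
wrist_force: [-15.5, -4.6, 12.9]
gripper_width: 0.158
gripper_force: 30.0
```

jog_arm([
  [0.1, 0, 0, 0],
  [0.1, 0, 0, 0],
  [0, 0, 0, 0],
  [0, 0, 0, 0],
])

```text
time_s: 66.65
tcp_pos: [0.5834, -0.1784, 0.1986]
ee_rot: [[-1.0, -0.03, -0.007], [-0.03, 1.0, -0.001], [0.007, -0.001, -1.0]]
wrist_force: [-6.3, -6.1, 6.7]
gripper_width: 0.157
gripper_force: 30.0
```

jog_arm([
  [0, 0, 0, 0],
  [0, 0, 0, 0],
  [0, 0, 0, 0],
  [0, 0, -0.6, 0],
  [0, 0, -1, 0],
  [0, 0, -1, 0],
  [0, 0, -1, 0],
  [0, 0, -1, 0],
  [0.5, -0.5, -1, 0],
  [1, -1, -1, 0],
], grip=46)

```text
time_s: 67.65
tcp_pos: [0.5572, -0.2069, 0.3321]
ee_rot: [[-0.999, -0.034, 0.002], [-0.034, 0.999, -0.0], [-0.002, -0.0, -1.0]]
wrist_force: [0.5, 0.6, -0.5]
gripper_width: 0.536
gripper_force: 0.0
```

jog_arm([
  [1, -1, 0, 0],
  [1, -1, 0, 0],
  [1, -1, 0, 0],
  [1, -1, 0, 0],
  [0.2, -1, 0, 0],
  [0, -1, 0, 0],
  [0, -1, 0, 0],
  [0, -1, 0, 0],
  [0, -1, 0, 0],
  [0, 0, 0, 0],
])

```text
time_s: 68.65
tcp_pos: [0.4781, -0.3919, 0.331]
ee_rot: [[-1.0, -0.029, 0.001], [-0.029, 1.0, -0.001], [-0.001, -0.001, -1.0]]
wrist_force: [-0.2, 0.1, 0.4]
gripper_width: 0.527
gripper_force: 0.0
```

```bash
python3 - <<'E'
from h import *
im=tiles()
h,s,v=cv2.split(cv2.cvtColor(im,cv2.COLOR_BGR2HSV))
for rr in range(140,160,2):print(rr,v[rr,338:356].tolist())
cv2.imwrite('pics/c6.png',cv2.resize(im[40:230,130:430],None,fx=2.66,fy=2.66,interpolation=cv2.INTER_CUBIC))
E
```

```text
ochre ([0.4641, 0.2596], [463.8, 260.3], [31.6, 29.0], 89.0)
ochre ([0.4678, 0.1979], [468.7, 197.5], [31.4, 31.5], 89.4)
ochre ([0.4725, 0.1385], [472.5, 139.4], [31.5, 31.5], 89.0)
blue ([0.5117, 0.2625], [511.2, 262.3], [31.4, 31.7], 89.5)
blue ([0.5159, 0.2006], [515.9, 200.5], [32.6, 34.3], 4.2)
blue ([0.5182, 0.1387], [518.6, 138.8], [31.5, 31.7], 89.2)
140 [62, 58, 45, 33, 38, 46, 61, 60, 61, 57, 55, 53, 63, 71, 93, 111, 132, 93]
142 [140, 129, 80, 32, 38, 47, 61, 61, 59, 59, 56, 55, 62, 96, 142, 141, 143, 141]
144 [140, 134, 102, 35, 35, 46, 61, 58, 58, 59, 57, 49, 61, 95, 140, 141, 142, 143]
146 [140, 134, 101, 36, 34, 43, 62, 59, 58, 59, 56, 53, 62, 96, 140, 141, 141, 141]
148 [140, 140, 124, 35, 34, 43, 60, 60, 60, 58, 56, 54, 63, 95, 141, 141, 142, 142]
150 [139, 140, 124, 35, 37, 44, 60, 62, 59, 59, 57, 52, 62, 89, 133, 142, 141, 141]
152 [140, 141, 126, 40, 37, 41, 57, 58, 57, 56, 54, 51, 63, 62, 95, 142, 141, 142]
154 [139, 139, 127, 63, 34, 25, 19, 20, 29, 36, 51, 62, 63, 63, 96, 139, 141, 142]
156 [140, 140, 140, 129, 91, 90, 91, 84, 61, 63, 60, 63, 63, 63, 95, 141, 141, 140]
158 [140, 140, 140, 140, 139, 140, 139, 140, 140, 140, 139, 140, 141, 140, 142, 141, 141, 141]
```

View pics/c6.png

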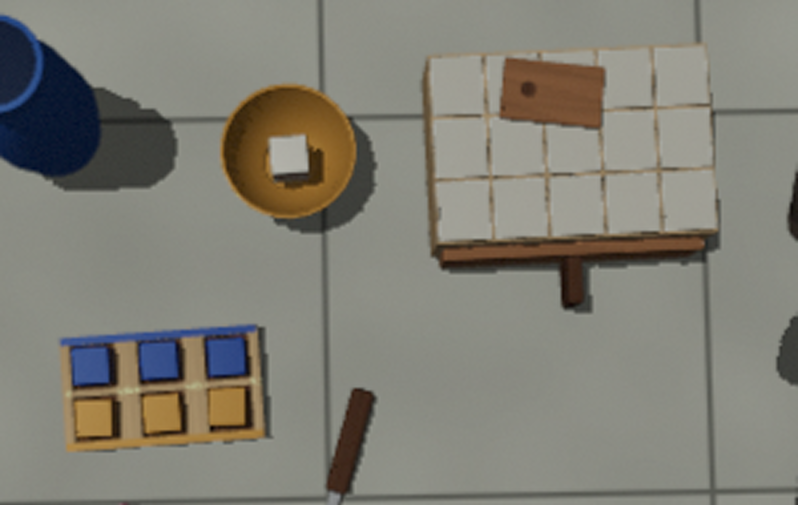

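The top view shows the drawer shut (panel flush at (572,250), pull tip slightly further in than at the start), the tray full, the bowl upright with the whites in it, and the jug, scraper and rib where they were. I'm handing in.

```bash
python3 -c "
from station import r
print(r.finish_job())"
```

```text
the job is handed in; nothing more can be done
None
```

The job is handed in: both white tiles are in the ochre bowl, all six tray pockets are filled by colour, the left-over ochre spare is in the drawer, and the drawer is pushed shut against its stop; `r.finish_job()` gave no verdict.

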